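# Build up the rubber cones on a filter flask

## Task

The filter flask has to take a small funnel for filtering stain. Its large rubber cone is sitting crooked in the neck: press it down level with light pushes around its rim, then nest the medium rubber cone in it and the small cone in the medium one. Leave all of them upright and only loosely seated, never pressed so hard that they wedge, and leave the other things on the bench where they are.

Things in the scene. Friction and masses are not known exactly. Their poses are not given: they have to be found in the camera images.
- flask: Glass side-arm filter flask, 155 mm tall, with a grey weight ring; fixed to the bench. Origin: centre of its underside, z up its axis. In its mouth sits the LARGE black rubber cone: an open-ended tapered sleeve, 42 mm tall, rim 54 mm outside, bore 42 mm at the rim (wall 6 mm), narrowing downwards by 10 deg a side. Its pose is not reported: look or feel.
- mouth (a point): Centre of the flask's mouth, 155 mm up. Level, the large cone is centred here, its rim 20 to 28 mm higher; it starts crooked by 5 to 11 deg, any side, high side up to 15 mm too high. The high part of its rim, pushed straight down with 6 to 8 N, sinks and stops firmly when level; the rest of the rim stays put. It keeps where it is pushed. Above 18 N it is driven deep and wedges.
- cone_m: MEDIUM black rubber cone, open-ended, about 45 g, loose, standing on its narrow end. 50 mm tall: lower 34 mm tapers (31 to 43 mm outside, 10 deg a side), upper 16 mm is a straight collar, 43 mm outside, to grip; bore 33 mm at the rim. Origin: centre of the narrow end, z to the wide end. At rest in the large cone its rim is 15 to 21 mm above that one's rim. Over 10 N it wedges.
- cone_s: SMALL black rubber cone, open-ended, about 25 g, loose, standing on its narrow end. 46 mm tall: lower 30 mm tapers (23 to 34 mm outside, 10 deg a side), upper 16 mm is a straight collar, 34 mm outside, to grip; bore 22 mm at the rim. Origin: centre of the narrow end, z to the wide end. At rest in the medium cone its rim is 15 to 21 mm above that one's rim. Over 10 N it wedges.
- bung: Bystander: solid black rubber stopper without a bore, 38 mm across the top, 34 mm tall; origin under its centre
- jar: Bystander: round lidded glass staining jar with slides in it, 58 mm across, 99 mm tall; origin under its centre
- funnel: Bystander: white porcelain funnel standing on its wide rim, 74 mm across, stem up, 105 mm tall; origin under its centre
- dropper: Bystander: amber dropper bottle, 42 mm across, 119 mm tall; origin under its centre
- slidebox: Bystander: flat blue slide box, 87 x 167 x 34 mm; origin under its centre
- washbottle: Bystander: white wash bottle with a bent spout, 72 mm across, 185 mm tall; origin under its centre
- forceps: Bystander: steel forceps lying flat, 125 mm long; origin under their middle

How it is judged (in metres and radians):
At the end, for the whole second after the job is handed in: Medium cone in the flask's large cone and small cone in the medium one, each within 5 mm of the axis, resting at its nesting height (within 6 mm), medium level within 3 deg and small within 3.7 deg, both at rest (angle between cone_m's own z axis and vertical below 0.045 rad and angle between cone_s's own z axis and vertical below 0.06 rad and horizontal distance between cone_m and flask below 0.005 m and horizontal distance between cone_s and cone_m below 0.005 m and z of cone_m in the frame of flask between 0.139 and 0.163 m and z of cone_s in the frame of cone_m between 0.016 and 0.028 m and linear speed of each of cone_m, cone_s below 0.01 m/s and contact force between cone_m and flask below 14 N and contact force between cone_s and cone_m below 14 N); the robot touches nothing.
It fails at once if the flask or its large cone is pressed harder than 20 N (wedged) (contact force between flask and anything else above 36 N).
It fails at once if a loose cone is pressed into the large cone harder than 12 N (wedged) (contact force between cone_m and flask above 32 N).
It fails at once if the small cone is pressed into the medium cone harder than 12 N (wedged) (contact force between cone_s and cone_m above 32 N).
It fails at once if a bystander is moved more than 25 mm (distance of any of bung, jar, funnel, dropper, slidebox, washbottle, forceps from where it was at the start of the episode above 0.025 m).
It also fails if it takes over 72 s, if anything falls off the work surface, if the arm or the gripper's body presses on something with over 40 N, if the wrist force passes 120 N, or if a joint passes its speed limit or range.

## Robot

A 6-joint arm with a two-finger parallel gripper is mounted at the origin on the work surface. World frame = base frame: x ahead of the robot, y to its left, z up, the work surface at z = 0. Lengths are in m, angles in degrees, forces in N, time in s.
With the tool pointing down it reaches from about 0.25 to 0.775 m from the base axis. Payload 4 kg.
Tool frame: the origin (TCP) lies on the centre line of the jaws, within the pads' length; the fingertips stand 22 mm ahead of it and the grasp point (between the pads) lies 3 mm ahead of it; x points along the fingers, z is the direction in which the jaws open and shut, and the axes are right-handed (so a half turn about x gives the same grasp; the last joint's range is limited). The gripper opens to 94 mm and grips with 3 to 60 N. Pads are 16 mm wide; open, the fingers measure 119 mm over their backs; the gripper's body (75 mm by 177 mm) begins 78 mm behind the grasp point.
Start: joints at [64.108, 4.996, 78.535, -0, 96.463, -5.907], TCP at [0.188, 0.517, 0.228] pointing down, gripper open.
Joint ranges: [-177.83, 177.83], [-43.37, 116.18], [15.69, 146.23], [-61.86, 241.86], [9.47, 152.12], [-147.06, 147.06]. Speed limits (degrees/s): [159.86, 159.86, 180, 180, 180, 180].

## Interface

Orientations are given as a 3x3 rotation matrix whose columns are the frame's x, y, z axes.
In Python, from station import robot gives the robot as it stands. The module is installed in compiled form; this text tells all that it offers.
- The arm moves only by the tool drive_tool, never from a script. Its argument "series" is a list that holds one entry, the list of rows, each a list of 7 numbers: the shift along the tool's x, y, z in cm, then the turn, a rotation vector about the tool's x, y, z in rad, then the gripper's target within -1 to 1 (shut at 1, half-way at 0, fully open at -1). A call has 1 to 8 rows; each row shifts and turns the commanded pose from where the row before left it, along the tool's axes as they then stand; what a row does not reach is not made up. A row lasts 1/8 s, in which the tool goes at most 62.5 mm and 10.7 degrees, less where a joint would pass 70% of its speed; a pose out of reach is approached as far as the arm can. A call is refused whole if a number of a shift passes 6.25 or a number of a turn 0.188, either way. A call with a gripper value outside its range is refused whole. The fingers move at their own pace and stop on an object; "squeeze" is the grip in N (left out, the last holds). Time passes only in rows, so rows that do not move let the fingers close. It gives the time, the measured TCP pose, the force and the opening at its end, in the units of the state.
- robot.state(): the state, without advancing time (a new reading comes with each control period).
- robot.capture(name): name is "scene" or "top" or "wrist"; returns a dict with "color" (480x640x3 uint8, red, green, blue), "mtx" (3x3 intrinsics, pixels), "k1" (the pictures are not rectified: a ray, as slopes to the right and down, at radius r is drawn at 1 + k1 r^2 times it, then the intrinsics apply), "R" (3x3) and "t" (3): a world point X has camera coordinates R X + t. Camera axes: x right, y down, z forward; pixel columns grow to the right and rows downward; lengths in m; the calibration is good to about 2 mm. A picture is of the moment at which its call begins. There is no depth.
- robot.hand_in(): hands the job in, once; it reports no verdict.
The state is a dict: "time": time; "joints": joint angles; "joint_vel": joint speeds; "tau": joint torques, N m; "position": TCP position; "tcp_rot": TCP orientation; "force": force on the tool from outside, world axes, zero at the start; "ft_torque": the same for the moment, N m; "width": finger opening in m.
Only numpy, scipy, OpenCV 4.12 (cv2) and the standard library are available. Lean on these libraries where they do the work, as an engineer would, in place of code of your own. Each camera call takes 0.05 s, during which the arm holds its last target.

## Working session

There is one attempt and no reset: what is moved stays moved. The work goes in short steps, Python scripts to look and compute and a tool call to move; the robot and the scene stay as the last step left them, time stands still between calls to the robot, and variables do not carry over. Pictures are saved under pics/ and viewed, and the job is handed in when it is done.

Besides the shell and the picture viewer there is one more tool, called as name([rows], argument=value, ...), one row to a line, values as JSON. drive_tool: Moves the arm, as the interface text tells. Its arguments: {"type":"object","properties":{"series":{"type":"array"},"squeeze":{"type":"number"}},"required":["series"]}

```bash
mkdir -p pics; ls; python3 - <<'E'
from station import robot
import cv2,numpy as np
print(robot.state())
for n in ("scene","top","wrist"):
    c=robot.capture(n); cv2.imwrite(f"pics/{n}0.png",c["color"][:,:,::-1])
    np.savez(f"pics/{n}0.npz",**c)
    print(n,c["mtx"].tolist(),c["k1"],c["R"].tolist(),c["t"].tolist())
E
```

```text
pics
{'time': 0.0, 'joints': array([ 6.41076486e+01,  5.03729318e+00,  7.86246835e+01,  1.25554574e-03,
        9.64632909e+01, -5.90589223e+00]), 'joint_vel': array([ 0.07935652,  0.00110235, -0.09596985, -0.05423799,  0.12041871,
       -0.00142943]), 'tau': array([ 2.04973680e-03, -3.40176022e+01, -3.02435374e+01,  7.21093523e-02,
        3.29212379e-02, -1.58379689e-04]), 'position': array([0.18775127, 0.51642013, 0.226322  ]), 'tcp_rot': array([[-9.74318928e-04, -9.39774140e-01,  3.41794700e-01],
       [-1.95734982e-03,  3.41795999e-01,  9.39772134e-01],
       [-9.99997610e-01,  2.46625983e-04, -2.17248506e-03]]), 'force': array([-0.99784793,  0.07997876, -0.24538105]), 'ft_torque': array([-0.01136976,  0.03003052, -0.0063869 ]), 'width': 0.09387984074190787}
scene [[459.09740099842935, 0.0, 316.4024626654314], [0.0, 459.09740099842935, 239.48198345569847], [0.0, 0.0, 1.0]] -0.04895934685721055 [[0.45014654700480056, 0.8929533024790048, -0.0015766456463650964], [0.5806267337665176, -0.2940401669072307, -0.7592186617047775], [-0.6784104084219822, 0.3408442163760553, -0.65083372
[... 166 characters left out ...]
9], [0.0, 0.0, 1.0]] 0.02633636681788715 [[0.024396915575475433, -0.9995124576931825, 0.019484286657146084], [-0.9922291598468069, -0.02658860418581221, -0.12154974486665955], [0.1220085442094239, -0.016367438516301916, -0.9923940860849145]] [-0.028344892385631367, 0.5961957384490665, 1.43917682927231]
wrist [[349.8757451878469, 0.0, 316.92340363105535], [0.0, 349.8757451878469, 243.86045096047604], [0.0, 0.0, 1.0]] -0.04669287377792876 [[0.3414320280949617, 0.9399030695396069, -0.002527856995270135], [0.9018426549882397, -0.3268460917240309, 0.28258000277530454], [0.2647715918196778, -0.09876159271069705, -0.9592404036374418]] [-0.5476663663067598, -0.030455051053296316, 0.3930441765393601]
```

View pics/scene0.png

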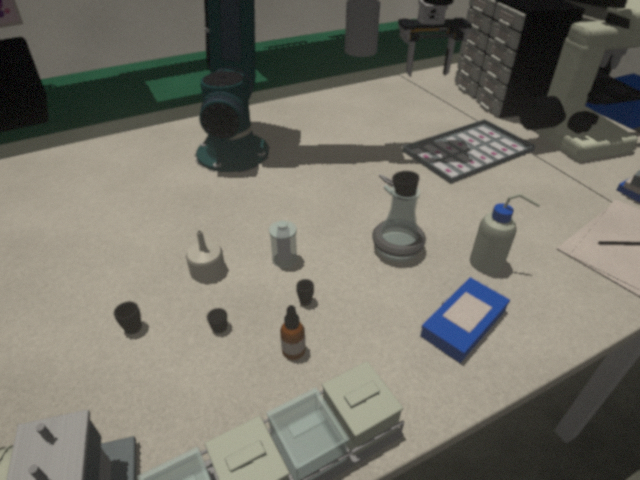

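View pics/top0.png

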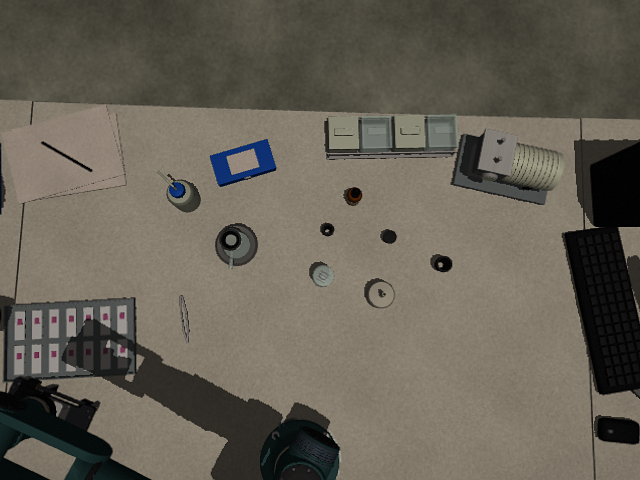

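View pics/wrist0.png

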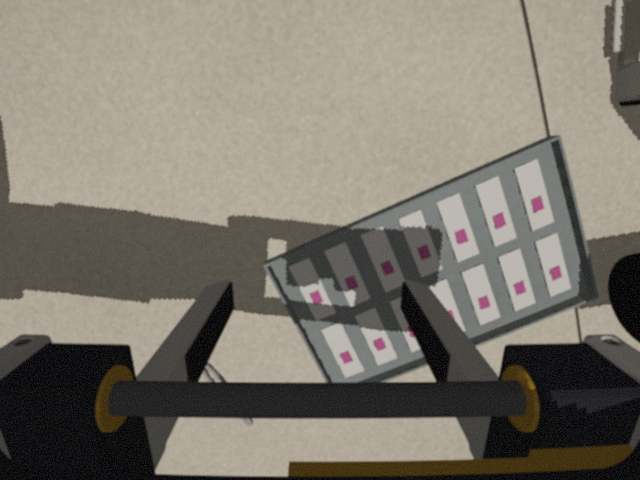

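```bash
cat > h.py <<'E'
import cv2,numpy as np
def ray(c,uv):
    uv=np.array(uv,float).reshape(-1,1,2)
    n=cv2.undistortPoints(uv,np.array(c["mtx"]),np.array([float(c["k1"]),0,0,0])).reshape(-1,2)
    R=np.array(c["R"]);t=np.array(c["t"])
    d=np.c_[n,np.ones(len(n))]@R
    return -R.T@t,d/np.linalg.norm(d,axis=1)[:,None]
def onz(c,uv,z):
    o,d=ray(c,uv); return o+d*((z-o[2])/d[:,2])[:,None]
def proj(c,X):
    R=np.array(c["R"]);t=np.array(c["t"])
    return cv2.projectPoints(np.array(X,float).reshape(-1,1,3),cv2.Rodrigues(R)[0],t,np.array(c["mtx"]),np.array([float(c["k1"]),0,0,0]))[0].reshape(-1,2)
def crop(c,x,y,w,h,s,fn,pts=[],gain=2.0):
    im=cv2.resize(c["color"][y:y+h,x:x+w,::-1],None,fx=s,fy=s,interpolation=cv2.INTER_CUBIC)
    im=np.clip(im*gain,0,255).astype(np.uint8)
    for p in pts: cv2.circle(im,(int((p[0]-x+.5)*s),int((p[1]-y+.5)*s)),2,(0,0,255),-1)
    cv2.imwrite(fn,im)
E
python3 - <<'E'
from h import *
c=dict(np.load("pics/top0.npz")); s=dict(np.load("pics/scene0.npz"))
crop(c,200,160,270,160,2.9,"pics/t1.png")
crop(s,100,150,350,220,2.2,"pics/s1.png")
for n,uv in dict(m=(442,263),s=(327,229),bung=(388,236)).items(): print(n,onz(c,[uv],0.045))
print("flask",onz(c,[(232,240)],.18))
E
```

```text
m [[ 0.52799225 -0.37166006  0.045     ]]
s [[ 0.61212603 -0.0595253   0.045     ]]
bung [[ 0.59744397 -0.22535627  0.045     ]]
flask [[0.56061433 0.17876058 0.18      ]]
```

View pics/t1.png

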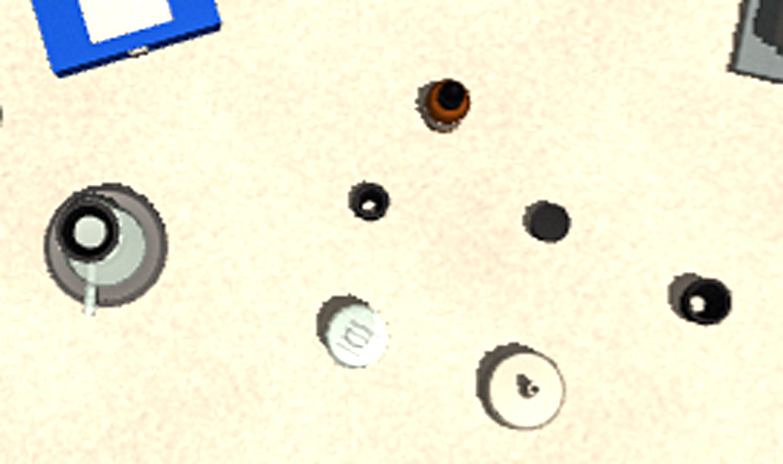

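View pics/s1.png

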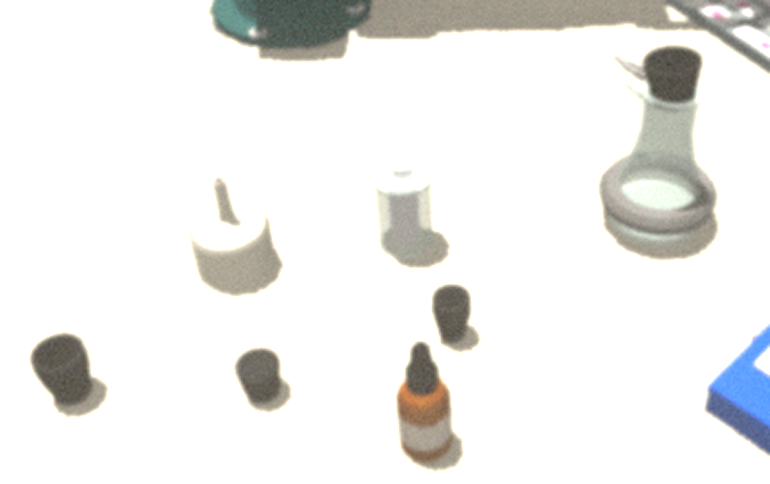

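```bash
python3 - <<'E'
from h import *
from station import robot
st=robot.state(); T=st['tcp_rot'];p=st['position']
w=dict(np.load("pics/wrist0.npz"));c=dict(np.load("pics/top0.npz")); s=dict(np.load("pics/scene0.npz"))
C=-w['R'].T@w['t']; print("cam world",C,"in tool",T.T@(C-p),"fwd in tool",T.T@w['R'][2],"right in tool",T.T@w['R'][0])
crop(c,205,210,60,65,9,"pics/t2.png")
crop(s,360,160,80,110,5.4,"pics/s2.png")
# dark blobs
for n,im in(("top",c),("scene",s)):
    g=im['color'].max(2); m=(g<45).astype(np.uint8)
    k,l,stt,ce=cv2.connectedComponentsWithStats(m)
    for i in range(1,k):
        x,y,ww,hh,a=stt[i]
        if 40<a<900: print(n,stt[i],ce[i])
E
```

```text
cam world [0.11038957 0.54361685 0.38424542] in tool [-0.15766578  0.08202887 -0.00128506] fwd in tool [ 9.59193306e-01 -2.82750249e-01 -7.05527346e-04] right in tool [8.29270562e-04 3.17961539e-04 9.99999606e-01]
top [389 117  17  35  92] [393.72826087 137.14130435]
top [325 118  27  35 121] [329.20661157 137.98347107]
top [451 135  66  65 182] [468.54395604 172.68681319]
top [460 134  31  49 803] [472.10336239 158.373599  ]
top [574 135  19  79 247] [580.42510121 173.11740891]
top [ 42 142  50  30 122] [ 66.40983607 156.17213115]
top [  0 149   5  65 122] [  0.87704918 185.93442623]
top [327 153 113   5 139] [380.0647482  153.94244604]
top [252 168  24   9  46] [263.39130435 172.2826087 ]
top [493 173  46  19 219] [513.57077626 183.34703196]
top [220 178  31   9  54] [233.33333333 181.44444444]
top [188 182  12  22  49] [195.14285714 190.28571429]
top [344 188  18  17 151] [352.58278146 194.54966887]
top [216 223  41  31 415] [231.77590361 236.32289157]
top [321 223  13  13 119] [327.04201681 228.89915966]
top [381 230  15  13 150] [388.58666667 236.22666667]
top [432 256  20  16 207] [442.71497585 263.49275362]
top [365 281  13  22  48] [368.25       290.16666667]
top [127 298  14  77 198] [133.11616162 340.31313131]
top [ 62 347   5  16  54] [ 64.51851852 355.68518519]
scene [425   0  28   6 120] [439.21666667   1.84166667]
scene [604  13  26  15 247] [616.78137652  20.01214575]
scene [568 111  30  22 462] [581.82467532 121.16666667]
scene [398 173  17  11  65] [406.66153846 176.70769231]
scene [395 183  21  13 123] [405.15447154 188.95934959]
scene [477 467  14  13  53] [484.20754717 474.58490566]
scene [ 86 471  12   9  43] [ 92.13953488 474.88372093]
```

View pics/t2.png

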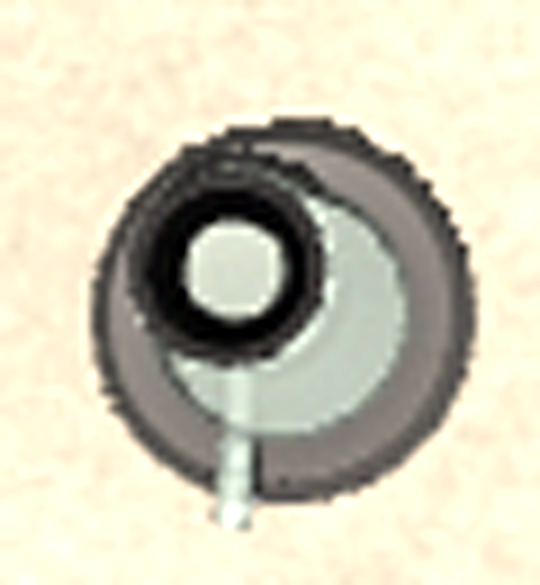

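View pics/s2.png

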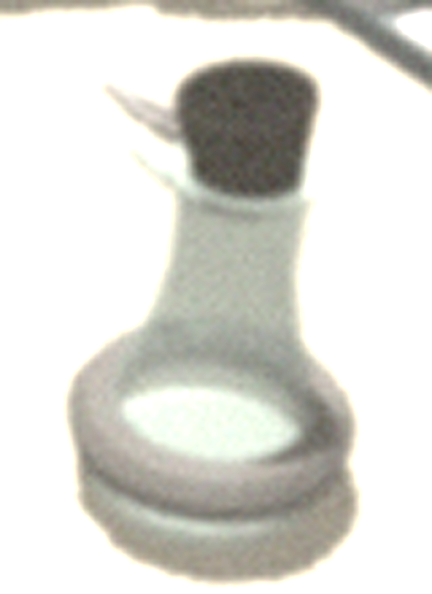

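drive_tool([
  [[-1.3,-5.75,-2.4,0,0,0,0.15],[-1.3,-5.75,-2.4,0,0,0,0.15],[-1.3,-5.75,-2.4,0,0,0,0.15],[-1.3,-5.75,-2.4,0,0,0,0.15],[-1.3,-5.75,-2.4,0,0,0,0.15],[-1.3,-5.75,-2.4,0,0,0,0.15],[-1.3,-5.75,-2.4,0,0,0,0.15],[-1.3,-5.75,-2.4,0,0,0,0.15]],
])

```text
time: 1.15
position: [0.5492, 0.1837, 0.3297]
tcp_rot: [[-0.0, -0.94, 0.342], [0.0, 0.342, 0.94], [-1.0, 0.0, 0.0]]
force: [0.8, 0.0, 0.5]
width: 0.0399
```

drive_tool([
  [[0,0,0,0,0,0,0.15],[0,0,0,0,0,0,0.15]],
])

```text
time: 1.4
position: [0.5478, 0.1854, 0.3289]
tcp_rot: [[-0.002, -0.94, 0.342], [0.0, 0.342, 0.94], [-1.0, 0.002, -0.0]]
force: [0.1, 0.3, -0.1]
width: 0.0397
```

```bash
cat > look.py <<'E'
import sys
from h import *
from station import robot
for a in sys.argv[1:]:
    n,f=a.split(":"); c=robot.capture(n); np.savez(f"pics/{f}.npz",**c); cv2.imwrite(f"pics/{f}.png",np.clip(c["color"][:,:,::-1]*1.7,0,255).astype(np.uint8))
s=robot.state(); print(s['time'],s['position'].round(4),s['force'].round(1),round(s['width'],4)); print(s['tcp_rot'].round(4).tolist())
E
python3 look.py wrist:w1
```

```text
1.45 [0.5473 0.186  0.3291] [ 0.4  0.4 -0.2] 0.0393
[[-0.0013, -0.9401, 0.3409], [0.0003, 0.3409, 0.9401], [-1.0, 0.0013, -0.0002]]
```

View pics/w1.png

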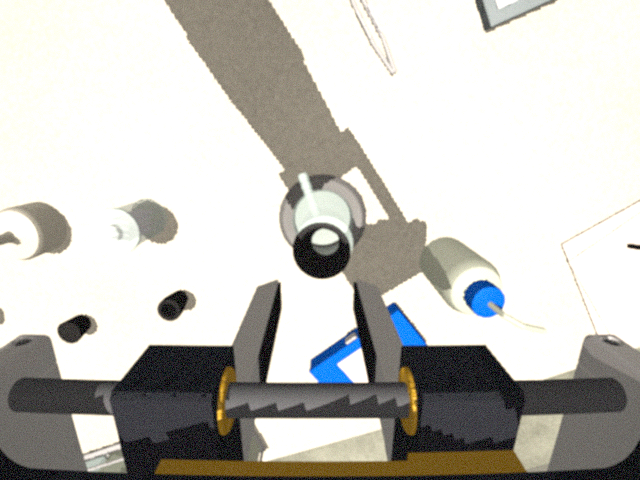

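```bash
python3 - <<'E'
from h import *
w=dict(np.load("pics/w1.npz"))
crop(w,270,160,110,130,5.4,"pics/w1c.png",gain=2.5)
E
```

```text
(no output)
```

View pics/w1c.png

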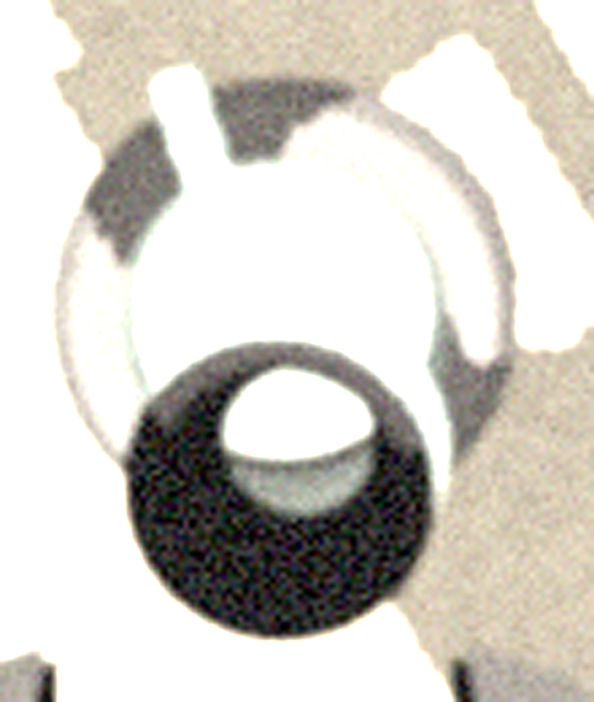

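```bash
cat >> h.py <<'E'
def tri(*cu):
    A=np.zeros((3,3));b=np.zeros(3);L=[]
    for c,uv in cu:
        o,d=ray(c,[uv]);d=d[0];P=np.eye(3)-np.outer(d,d);A+=P;b+=P@o;L.append((o,P))
    X=np.linalg.solve(A,b); return X,[np.linalg.norm(P@(X-o)).round(4) for o,P in L]
E
python3 - <<'E'
from h import *
w=dict(np.load("pics/w1.npz"));c=dict(np.load("pics/top0.npz")); s=dict(np.load("pics/scene0.npz"))
a=lambda x,y,s,u,v:(x+u/s-.5,y+v/s-.5)
rt=a(205,210,9,230,262); rw=a(270,160,5.4,280,489); rs=a(360,160,5.4,247,85)
X,e=tri((c,rt),(w,rw));print("rim",X,e, tri((c,rt),(w,rw),(s,rs)))
ht=a(205,210,9,234,271);hw=a(270,160,5.4,297,441)
Y,e=tri((c,ht),(w,hw));print("hole",Y,e)
v=X-Y;print(v,np.linalg.norm(v)); 
for z in(.13,.14,.15):print(onz(c,[ht],z),onz(w,[hw],z))
for n,(cc,uv) in dict(t=(c,rt),w=(w,rw),s=(s,rs)).items():
  for z in(.175,.185): print(n,z,onz(cc,[uv],z))
# ring centre
print("ring",onz(c,[a(205,210,9,285,310)],.03),onz(w,[a(270,160,5.4,285,305)],.03),tri((c,a(205,210,9,285,310)),(w,a(270,160,5.4,285,305))))
E
```

```text
rim [0.56348896 0.18339997 0.17714284] [np.float64(0.0009), np.float64(0.0009)] (array([0.56087115, 0.18305743, 0.18898307]), [np.float64(0.0021), np.float64(0.0018), np.float64(0.0007)])
hole [0.56468927 0.18644289 0.14614334] [np.float64(0.0006), np.float64(0.0006)]
[-0.00120031 -0.00304293  0.0309995 ] 0.031171605751552176
[[0.56695317 0.18893698 0.13      ]] [[0.56861665 0.18482254 0.13      ]]
[[0.56585715 0.18763991 0.14      ]] [[0.56586691 0.18559157 0.14      ]]
[[0.56476114 0.18634284 0.15      ]] [[0.56311716 0.1863606  0.15      ]]
t 0.175 [[0.56445956 0.18429027 0.175     ]]
t 0.185 [[0.56334516 0.18298423 0.185     ]]
w 0.175 [[0.56336614 0.18262118 0.175     ]]
w 0.185 [[0.56038797 0.18357177 0.185     ]]
s 0.175 [[0.54262444 0.19748039 0.175     ]]
s 0.185 [[0.5549735  0.18728245 0.185     ]]
ring [[0.56647095 0.18605997 0.03      ]] [[0.56230267 0.18605999 0.03      ]] (array([0.56591055, 0.18634416, 0.02002086]), [np.float64(0.0018), np.float64(0.0018)])
```

drive_tool([
  [[0,0,0,0.175,0,0,0.15],[0,0,0,0.175,0,0,0.15],[0,0,0,0.175,0,0,0.15],[0,0,0,0.175,0,0,0.15],[0,0,0,0.175,0,0,0.15],[0,0,0,0.175,0,0,0.15],[0,0,0,0.172,0,0,0.15],[0,0,0,0,0,0,0.15]],
])

```text
time: 2.45
position: [0.5468, 0.1868, 0.3297]
tcp_rot: [[-0.0, -0.005, 1.0], [0.0, 1.0, 0.005], [-1.0, 0.0, -0.0]]
force: [-0.0, -0.2, -0.0]
width: 0.0399
```

```bash
python3 look.py wrist:w2; python3 -c "
from h import *
w=dict(np.load('pics/w2.npz'));crop(w,240,140,160,160,4,'pics/w2c.png')"
```

```text
2.5 [0.547  0.1866 0.3297] [ 0.5 -0.  -0.1] 0.0397
[[-0.0001, -0.0052, 1.0], [0.0002, 1.0, 0.0052], [-1.0, 0.0002, -0.0001]]
```

View pics/w2c.png

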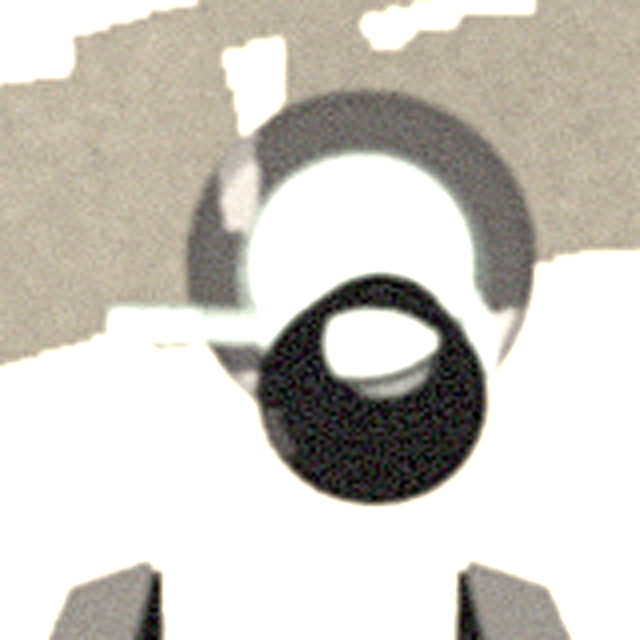

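```bash
python3 -c "
from h import *
w=dict(np.load('pics/w2.npz'))
g=(255*(w['color']/255.)**0.45).astype(np.uint8)
w['color']=g
crop(w,285,190,90,90,7,'pics/w2d.png',gain=1)"
```

```text
(no output)
```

View pics/w2d.png

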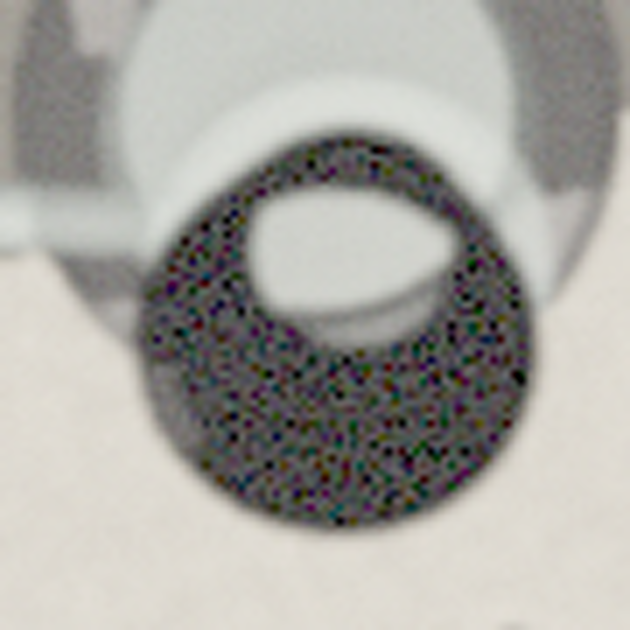

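drive_tool([
  [[3.0,-0.2,1.5,0,0,0,0.15],[3.5,0,0,0,0,0,0.15],[3.0,0,0,0,0,0,0.15],[0.6,0,0,0,0,0,0.15],[0,0,0,0,0,0,0.15],[0,0,0,0,0,0,0.15]],
])

```text
time: 3.25
position: [0.5637, 0.1837, 0.2307]
tcp_rot: [[0.003, -0.001, 1.0], [0.001, 1.0, 0.001], [-1.0, 0.001, 0.003]]
force: [0.9, -0.4, 0.5]
width: 0.04
```

```bash
python3 look.py wrist:w3 scene:s3; python3 -c "
from h import *
w=dict(np.load('pics/s3.npz'))
w['color']=(255*(w['color']/255.)**0.45).astype(np.uint8)
crop(w,360,120,90,100,6,'pics/s3c.png',gain=1)"
```

```text
3.35 [0.5637 0.1836 0.2305] [0.  0.4 0.4] 0.04
[[0.0031, -0.0004, 1.0], [0.0008, 1.0, 0.0004], [-1.0, 0.0008, 0.0031]]
```

View pics/s3c.png

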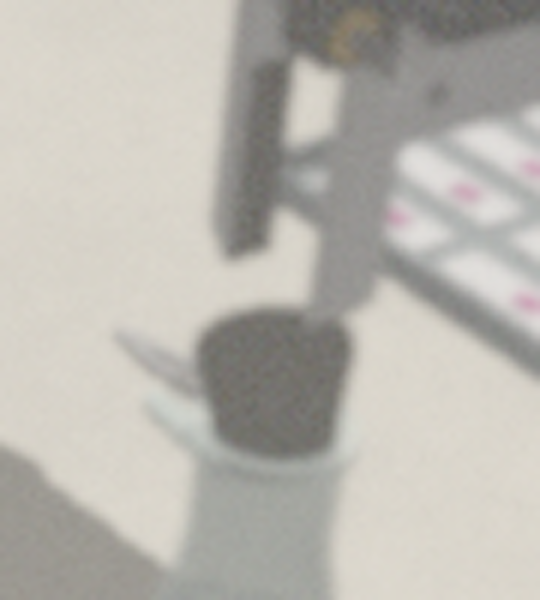

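View pics/w3.png

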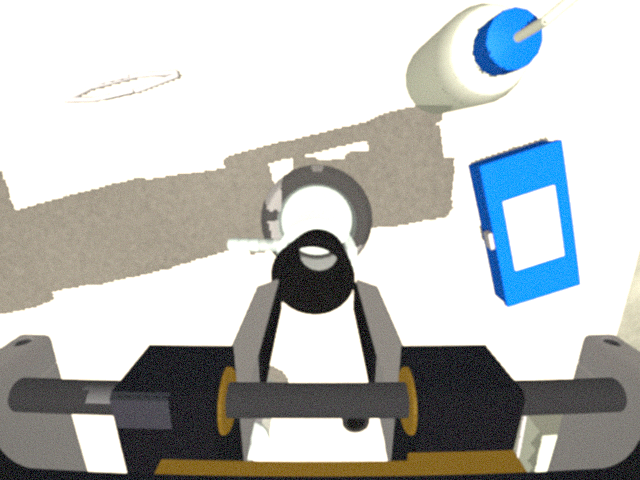

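drive_tool([
  [[0.4,0,0,0,0,0,0.15],[0.4,0,0,0,0,0,0.15],[0.2,0,0,0,0,0,0.15],[0,0,0,0,0,0,0.15]],
])

```text
time: 3.85
position: [0.5629, 0.1833, 0.2182]
tcp_rot: [[-0.001, -0.0, 1.0], [-0.0, 1.0, 0.0], [-1.0, -0.0, -0.001]]
force: [-0.2, 0.2, 0.0]
width: 0.0399
```

drive_tool([
  [[0.2,0,0,0,0,0,0.15],[0.1,0,0,0,0,0,0.15]],
])

```text
time: 4.1
position: [0.563, 0.1833, 0.2155]
tcp_rot: [[0.0, 0.0, 1.0], [0.0, 1.0, -0.0], [-1.0, 0.0, 0.0]]
force: [-0.2, 0.2, 0.0]
width: 0.0402
```

drive_tool([
  [[0.1,0,0,0,0,0,0.15],[0.1,0,0,0,0,0,0.15]],
])

```text
time: 4.35
position: [0.5631, 0.1833, 0.2136]
tcp_rot: [[0.0, 0.0, 1.0], [0.0, 1.0, -0.0], [-1.0, 0.0, 0.0]]
force: [-1.0, -0.4, -1.4]
width: 0.0401
```

drive_tool([
  [[0.1,0,0,0,0,0,0.15],[0.1,0,0,0,0,0,0.15]],
])

```text
time: 4.6
position: [0.5631, 0.1834, 0.2116]
tcp_rot: [[0.0, -0.0, 1.0], [0.0, 1.0, 0.0], [-1.0, 0.0, 0.0]]
force: [-0.1, 0.2, 0.9]
width: 0.0399
```

drive_tool([
  [[0.1,0,0,0,0,0,0.15]],
])

```text
time: 4.72
position: [0.5631, 0.1833, 0.2106]
tcp_rot: [[0.0, 0.0, 1.0], [0.0, 1.0, -0.0], [-1.0, 0.0, 0.0]]
force: [0.5, -0.1, 1.6]
width: 0.0399
```

drive_tool([
  [[0.1,0,0,0,0,0,0.15]],
])

```text
time: 4.85
position: [0.5632, 0.1834, 0.2103]
tcp_rot: [[0.001, -0.0, 1.0], [0.0, 1.0, 0.0], [-1.0, 0.0, 0.001]]
force: [-1.3, 0.2, 4.0]
width: 0.0401
```

drive_tool([
  [[0.05,0,0,0,0,0,0.15]],
])

```text
time: 4.97
position: [0.5632, 0.1834, 0.2102]
tcp_rot: [[0.001, -0.0, 1.0], [0.0, 1.0, 0.0], [-1.0, 0.0, 0.001]]
force: [-2.2, -0.1, 4.7]
width: 0.0398
```

```bash
python3 -c "
from station import robot
s=robot.state();print(s['position'],s['force'],s['ft_torque'])"
```

```text
[0.5632158  0.18340292 0.2102418 ] [-2.17235038 -0.11492638  4.67858802] [-0.08354598  0.27582777  0.00621087]
```

drive_tool([
  [[0.05,0,0,0,0,0,0.15]],
])

```text
time: 5.1
position: [0.5633, 0.1834, 0.21]
tcp_rot: [[0.002, -0.0, 1.0], [0.0, 1.0, 0.0], [-1.0, 0.0, 0.002]]
force: [-2.0, -0.4, 6.4]
width: 0.0401
```

```bash
python3 -c "
from station import robot
s=robot.state();print(s['position'],s['force'],s['ft_torque'])"
```

```text
[0.56331941 0.18338971 0.21001613] [-1.96799878 -0.38601133  6.41598086] [-0.10126595  0.24961766  0.04776594]
```

drive_tool([
  [[0.05,0,0,0,0,0,0.15]],
])

```text
time: 5.22
position: [0.5635, 0.1834, 0.2097]
tcp_rot: [[0.003, 0.0, 1.0], [0.001, 1.0, -0.0], [-1.0, 0.001, 0.003]]
force: [-0.9, 0.0, 6.2]
width: 0.04
```

drive_tool([
  [[0.05,0,0,0,0,0,0.15]],
])

```text
time: 5.35
position: [0.5637, 0.1834, 0.2094]
tcp_rot: [[0.003, 0.0, 1.0], [0.001, 1.0, -0.0], [-1.0, 0.001, 0.003]]
force: [-1.0, -0.5, 6.5]
width: 0.04
```

```bash
python3 look.py wrist:w4 scene:s4;python3 -c "
from station import robot
s=robot.state();print(s['position'],s['force'],s['ft_torque'])
from h import *
w=dict(np.load('pics/s4.npz'))
w['color']=(255*(w['color']/255.)**0.45).astype(np.uint8)
crop(w,370,120,80,90,7,'pics/s4c.png',gain=1)
w=dict(np.load('pics/w4.npz'))
w['color']=(255*(w['color']/255.)**0.45).astype(np.uint8)
crop(w,220,190,200,150,4,'pics/w4c.png',gain=1)"
```

```text
5.45 [0.5637 0.1834 0.2094] [-0.8 -0.3  6.9] 0.0399
[[0.0033, 0.0001, 1.0], [0.0006, 1.0, -0.0001], [-1.0, 0.0006, 0.0033]]
[0.56371809 0.18341151 0.20941526] [-0.78172385 -0.2519851   6.90981742] [-0.09083215  0.11319334  0.04001845]
```

View pics/s4c.png

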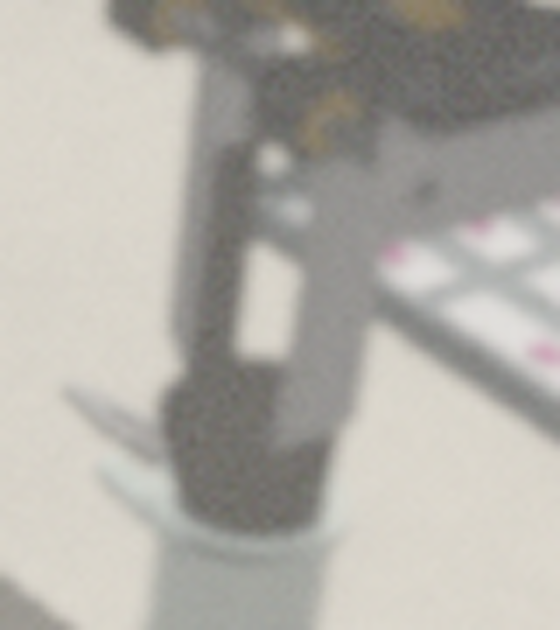

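View pics/w4c.png

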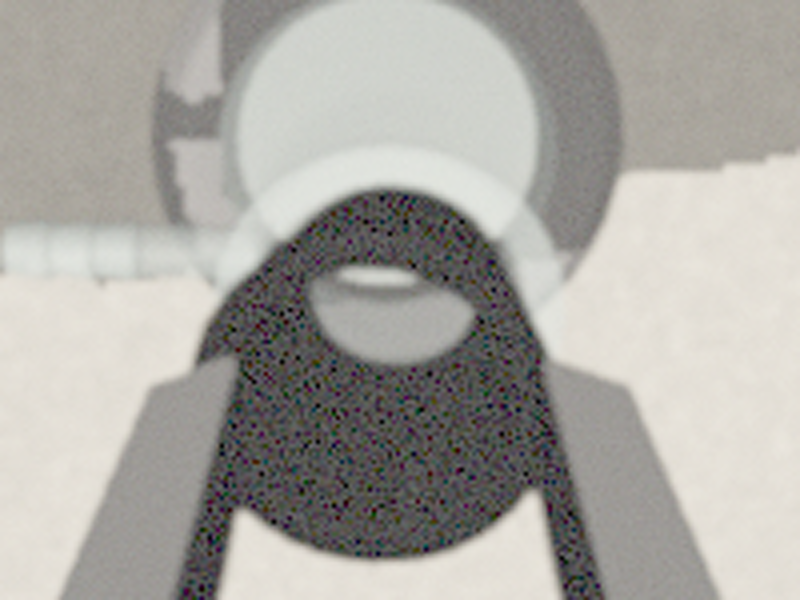

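drive_tool([
  [[0.06,0,0,0,0,0,0.15],[0.06,0,0,0,0,0,0.15]],
])

```text
time: 5.7
position: [0.5642, 0.1834, 0.2086]
tcp_rot: [[0.005, 0.0, 1.0], [0.001, 1.0, -0.0], [-1.0, 0.001, 0.005]]
force: [-0.1, -0.4, 6.9]
width: 0.0398
```

drive_tool([
  [[0.06,0,0,0,0,0,0.15],[0.06,0,0,0,0,0,0.15]],
])

```text
time: 5.95
position: [0.5647, 0.1834, 0.2078]
tcp_rot: [[0.006, 0.0, 1.0], [0.001, 1.0, -0.0], [-1.0, 0.001, 0.006]]
force: [0.5, -0.0, 7.6]
width: 0.0398
```

drive_tool([
  [[0.06,0,0,0,0,0,0.15],[0.06,0,0,0,0,0,0.15]],
])

```text
time: 6.2
position: [0.5651, 0.1834, 0.207]
tcp_rot: [[0.008, 0.0, 1.0], [0.001, 1.0, -0.0], [-1.0, 0.001, 0.008]]
force: [1.4, 0.2, 7.8]
width: 0.0397
```

drive_tool([
  [[0.06,0,0,0,0,0,0.15],[0.06,0,0,0,0,0,0.15]],
])

```text
time: 6.45
position: [0.5656, 0.1834, 0.2062]
tcp_rot: [[0.009, 0.0, 1.0], [0.001, 1.0, -0.0], [-1.0, 0.001, 0.009]]
force: [1.2, -0.6, 8.9]
width: 0.0397
```

drive_tool([
  [[0.06,0,0,0,0,0,0.15],[0.06,0,0,0,0,0,0.15]],
])

```text
time: 6.7
position: [0.5658, 0.1834, 0.2058]
tcp_rot: [[0.01, 0.001, 1.0], [0.001, 1.0, -0.001], [-1.0, 0.001, 0.01]]
force: [1.6, 0.0, 10.0]
width: 0.0399
```

drive_tool([
  [[0.06,0,0,0,0,0,0.15],[0.06,0,0,0,0,0,0.15]],
])

```text
time: 6.95
position: [0.566, 0.1836, 0.2052]
tcp_rot: [[0.011, 0.0, 1.0], [0.002, 1.0, -0.0], [-1.0, 0.002, 0.011]]
force: [1.2, -0.4, 11.4]
width: 0.0398
```

drive_tool([
  [[-2.0,0,0,0,0,0,0.15],[0,0,0,-0.1745,0,0,0.15],[0,0,0,-0.1745,0,0,0.15],[0,0,0,-0.1745,0,0,0.15],[0,0,0,-0.1745,0,0,0.15],[0,0,0,-0.1745,0,0,0.15],[0,0,0,-0.1745,0,0,0.15],[0,0,0,-0.1745,0,0,0.15]],
])

```text
time: 7.95
position: [0.5629, 0.1833, 0.2196]
tcp_rot: [[-0.001, -0.942, 0.337], [-0.0, 0.337, 0.942], [-1.0, 0.001, -0.0]]
force: [2.1, -1.4, 0.1]
width: 0.0397
```

drive_tool([
  [[0,0,0,-0.1745,0,0,0.15],[0,0,0,-0.1745,0,0,0.15],[0,0,0,0,0,0,0.15]],
])

```text
time: 8.32
position: [0.5629, 0.1833, 0.2197]
tcp_rot: [[-0.001, -1.0, 0.002], [-0.0, 0.002, 1.0], [-1.0, 0.001, -0.0]]
force: [1.0, -0.1, 0.4]
width: 0.0402
```

```bash
cat > g.py <<'E'
import sys
from h import *
f,x,y,w,h,s=sys.argv[1],*map(float,sys.argv[2:7])
c=dict(np.load(f'pics/{f}.npz'));c['color']=(255*(c['color']/255.)**0.45).astype(np.uint8)
crop(c,int(x),int(y),int(w),int(h),s,f'pics/{f}c.png',gain=1)
E
python3 look.py wrist:w5 scene:s5; python3 g.py w5 220 190 200 150 4;python3 g.py s5 360 120 90 100 6
```

```text
8.425 [0.563  0.1833 0.22  ] [-0.2 -0.  -0.6] 0.0401
[[-0.0005, -1.0, 0.003], [-0.0, 0.003, 1.0], [-1.0, 0.0005, -0.0]]
```

View pics/w5c.png

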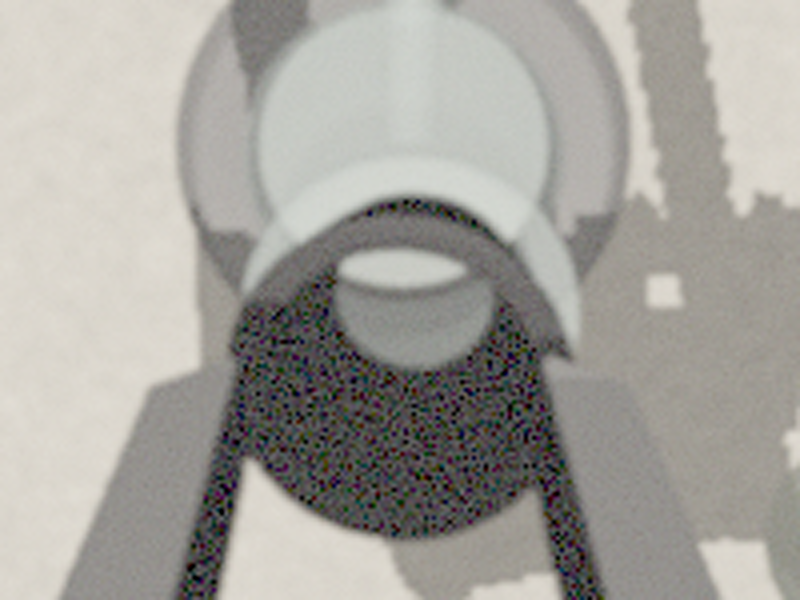

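View pics/s5c.png

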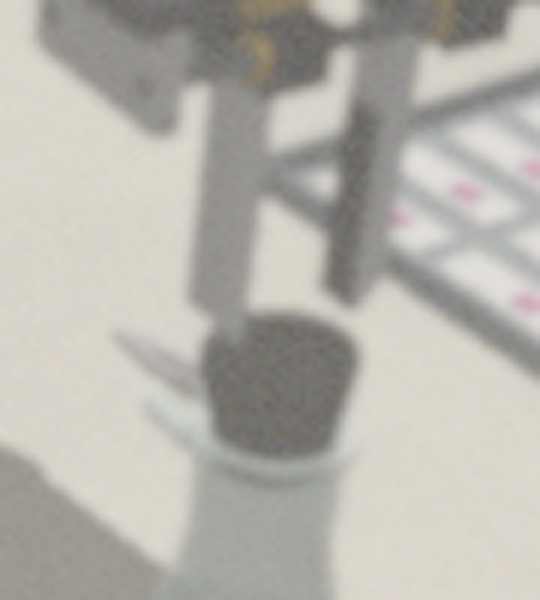

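drive_tool([
  [[0.4,0,0,0,0,0,0.15],[0.3,0,0,0,0,0,0.15],[0,0,0,0,0,0,0.15]],
])

```text
time: 8.8
position: [0.5628, 0.1833, 0.2128]
tcp_rot: [[-0.001, -1.0, 0.001], [-0.0, 0.001, 1.0], [-1.0, 0.001, -0.0]]
force: [0.4, -0.0, 0.3]
width: 0.04
```

drive_tool([
  [[0.1,0,0,0,0,0,0.15],[0.1,0,0,0,0,0,0.15]],
])

```text
time: 9.05
position: [0.5631, 0.1834, 0.2115]
tcp_rot: [[0.0, -1.0, 0.0], [0.0, 0.0, 1.0], [-1.0, -0.0, 0.0]]
force: [0.0, -0.1, 0.0]
width: 0.0399
```

drive_tool([
  [[0.1,0,0,0,0,0,0.15],[0.05,0,0,0,0,0,0.15]],
])

```text
time: 9.3
position: [0.563, 0.1833, 0.2098]
tcp_rot: [[0.0, -1.0, 0.0], [0.0, 0.0, 1.0], [-1.0, -0.0, 0.0]]
force: [0.0, -0.3, -0.7]
width: 0.0396
```

drive_tool([
  [[0.06,0,0,0,0,0,0.15],[0.06,0,0,0,0,0,0.15]],
])

```text
time: 9.55
position: [0.5631, 0.1833, 0.2087]
tcp_rot: [[0.0, -1.0, 0.0], [0.0, 0.0, 1.0], [-1.0, -0.0, 0.0]]
force: [0.8, 0.8, -1.0]
width: 0.0397
```

drive_tool([
  [[0.1,0,0,0,0,0,0.15],[0.1,0,0,0,0,0,0.15]],
])

```text
time: 9.8
position: [0.5631, 0.1834, 0.207]
tcp_rot: [[0.0, -1.0, 0.0], [0.0, 0.0, 1.0], [-1.0, -0.0, 0.0]]
force: [-1.0, -0.3, 2.3]
width: 0.0397
```

drive_tool([
  [[0.1,0,0,0,0,0,0.15],[0.05,0,0,0,0,0,0.15]],
])

```text
time: 10.05
position: [0.5632, 0.1834, 0.2069]
tcp_rot: [[0.002, -1.0, 0.0], [0.001, 0.0, 1.0], [-1.0, -0.002, 0.001]]
force: [-1.6, -1.1, 5.8]
width: 0.04
```

drive_tool([
  [[0.06,0,0,0,0,0,0.15],[0.06,0,0,0,0,0,0.15]],
])

```text
time: 10.3
position: [0.5632, 0.1837, 0.2064]
tcp_rot: [[0.002, -1.0, -0.0], [0.001, -0.0, 1.0], [-1.0, -0.002, 0.001]]
force: [-2.3, 0.6, 8.0]
width: 0.04
```

drive_tool([
  [[0.06,0,0,0,0,0,0.15],[0.06,0,0,0,0,0,0.15]],
])

```text
time: 10.55
position: [0.5632, 0.1842, 0.2055]
tcp_rot: [[0.003, -1.0, -0.0], [0.002, -0.0, 1.0], [-1.0, -0.003, 0.002]]
force: [-2.4, 0.4, 8.3]
width: 0.0397
```

Sinking at about 8 N; continue.

drive_tool([
  [[0.06,0,0,0,0,0,0.15],[0.06,0,0,0,0,0,0.15]],
])

```text
time: 10.8
position: [0.5633, 0.1847, 0.2046]
tcp_rot: [[0.003, -1.0, -0.001], [0.003, -0.001, 1.0], [-1.0, -0.003, 0.003]]
force: [-2.9, 2.0, 9.1]
width: 0.0401
```

drive_tool([
  [[0.06,0,0,0,0,0,0.15],[0.06,0,0,0,0,0,0.15]],
])

```text
time: 11.05
position: [0.5633, 0.185, 0.204]
tcp_rot: [[0.004, -1.0, -0.001], [0.004, -0.001, 1.0], [-1.0, -0.004, 0.004]]
force: [-2.3, 2.3, 12.6]
width: 0.0401
```

drive_tool([
  [[0.06,0,0,0,0,0,0.15],[0.06,0,0,0,0,0,0.15]],
])

```text
time: 11.3
position: [0.5634, 0.185, 0.2039]
tcp_rot: [[0.005, -1.0, -0.001], [0.004, -0.001, 1.0], [-1.0, -0.005, 0.004]]
force: [-4.4, 1.9, 13.8]
width: 0.0398
```

drive_tool([
  [[-2.0,-0.2,0.2,0,0,0,0.15],[0,0,0,0.1745,0,0,0.15],[0,0,0,0.1745,0,0,0.15],[0,0,0,0.1745,0,0,0.15],[0,0,0,0.1745,0,0,0.15],[0,0,0,0.1745,0,0,0.15],[0,0,0,0.1745,0,0,0.15],[0,0,0,0.1745,0,0,0.15]],
])

```text
time: 12.3
position: [0.565, 0.1853, 0.2188]
tcp_rot: [[-0.0, -0.337, 0.942], [-0.0, 0.942, 0.337], [-1.0, 0.0, -0.0]]
force: [0.0, 0.6, -0.3]
width: 0.0402
```

drive_tool([
  [[0.5,0,0,0.1745,0,0,0.15],[0.5,0,0,0.1745,0,0,0.15],[0,0,0,0,0,0,0.15],[0,0,0,0,0,0,0.15]],
])

```text
time: 12.8
position: [0.5651, 0.1853, 0.2092]
tcp_rot: [[-0.0, -0.002, 1.0], [0.0, 1.0, 0.002], [-1.0, 0.0, -0.0]]
force: [0.1, 0.2, 1.3]
width: 0.0396
```

```bash

python3 look.py wrist:w6 scene:s6; python3 g.py w6 220 190 200 150 4
```

```text
12.9 [0.5651 0.1854 0.2095] [-0.1 -0.2  0.2] 0.0401
[[0.0005, -0.0016, 1.0], [0.0002, 1.0, 0.0016], [-1.0, 0.0002, 0.0005]]
```

View pics/w6c.png

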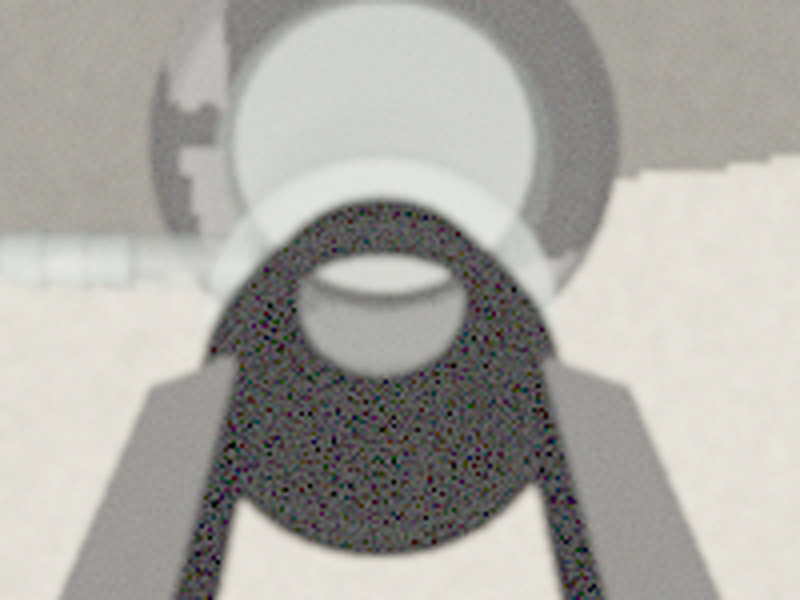

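drive_tool([
  [[0.2,0,0,0,0,0,0.15],[0.2,0,0,0,0,0,0.15],[0.05,0,0,0,0,0,0.15]],
])

```text
time: 13.28
position: [0.5649, 0.1853, 0.2044]
tcp_rot: [[-0.0, -0.0, 1.0], [-0.0, 1.0, 0.0], [-1.0, -0.0, -0.0]]
force: [-0.9, 0.8, 0.2]
width: 0.04
```

drive_tool([
  [[0.07,0,0,0,0,0,0.15],[0.07,0,0,0,0,0,0.15]],
])

```text
time: 13.52
position: [0.565, 0.1853, 0.2041]
tcp_rot: [[0.001, -0.0, 1.0], [0.0, 1.0, 0.0], [-1.0, 0.0, 0.001]]
force: [-1.3, -1.0, 4.4]
width: 0.0399
```

drive_tool([
  [[0.06,0,0,0,0,0,0.15],[0.06,0,0,0,0,0,0.15]],
])

```text
time: 13.78
position: [0.565, 0.1854, 0.204]
tcp_rot: [[0.001, -0.0, 1.0], [0.0, 1.0, 0.0], [-1.0, 0.0, 0.001]]
force: [-2.9, -0.1, 8.2]
width: 0.0398
```

drive_tool([
  [[0.05,0,0,0,0,0,0.15],[0.05,0,0,0,0,0,0.15]],
])

```text
time: 14.02
position: [0.565, 0.1854, 0.204]
tcp_rot: [[0.002, -0.0, 1.0], [0.001, 1.0, 0.0], [-1.0, 0.001, 0.002]]
force: [-4.3, -0.9, 11.1]
width: 0.0401
```

drive_tool([
  [[-4,0,0,0,0,0,0.15],[-2,-4,0,0,0,0,-0.5],[0,-6,-0.5,0,0,0,-0.5],[0,-6,-0.6,0,0,0,-0.5],[0,-6,-0.6,0,0,0,-0.5],[0,-6,-0.6,0,0,0,-0.5],[0,-6,-0.6,0,0,0,-0.5],[0,-6,-0.6,0,0,0,-0.5]],
])

```text
time: 15.02
position: [0.5297, -0.2166, 0.2608]
tcp_rot: [[0.001, -0.0, 1.0], [-0.0, 1.0, 0.0], [-1.0, -0.0, 0.001]]
force: [-0.1, 1.4, 0.9]
width: 0.0703
```

drive_tool([
  [[2,-6,-0.2,0,0,0,-0.5],[4,-6,0,0,0,0,-0.5],[4,-3.7,0,0,0,0,-0.5],[0,0,0,0,0,0,-0.5],[0,0,0,0,0,0,-0.5]],
])

```text
time: 15.65
position: [0.5285, -0.3625, 0.1672]
tcp_rot: [[0.001, -0.0, 1.0], [0.0, 1.0, 0.0], [-1.0, 0.0, 0.001]]
force: [-0.2, 0.2, -0.5]
width: 0.0706
```

```bash

python3 look.py wrist:w7
```

```text
15.7 [ 0.529  -0.3624  0.1685] [-0.2 -0.2  1. ] 0.0706
[[0.0025, -0.0011, 1.0], [-0.0012, 1.0, 0.0011], [-1.0, -0.0012, 0.0025]]
```

View pics/w7.png

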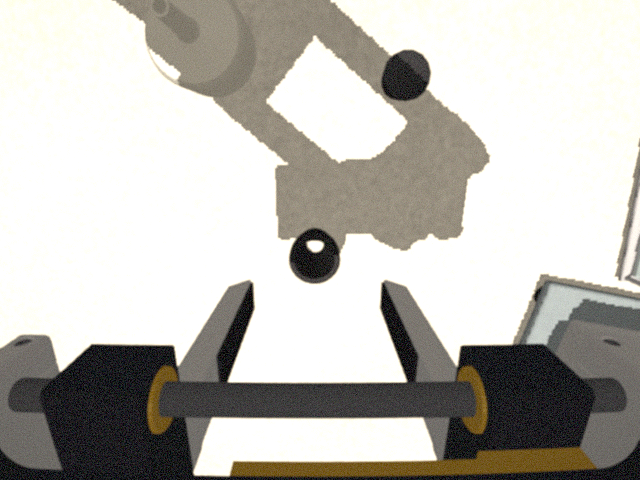

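```bash
python3 g.py w7 270 210 100 90 6; python3 - <<'E'
from h import *
w=dict(np.load("pics/w7.npz"));c=dict(np.load("pics/top0.npz"))
g=w['color'].max(2);m=np.zeros_like(g);m[220:290,280:350]=(g[220:290,280:350]<60)
cn=max(cv2.findContours(m,cv2.RETR_EXTERNAL,cv2.CHAIN_APPROX_NONE)[0],key=cv2.contourArea)
print(cv2.fitEllipse(cn),cv2.minEnclosingCircle(cn),cv2.boundingRect(cn))
for uv in[(315,256),(314.5,258)]:print(onz(w,[uv],.05))
print(proj(w,[[.528,-.371,.05],[.528,-.371,0]]))
print(onz(c,[(442.7,263.5)],.05))
E
```

```text
((314.39300537109375, 255.6641845703125), (48.15970230102539, 53.39048385620117), 4.425842761993408) ((314.0918273925781, 255.0102081298828), 27.16641616821289) (290, 228, 49, 55)
[[ 0.52711761 -0.37291683  0.05      ]]
[[ 0.52670111 -0.37466452  0.05      ]]
[[316.06535843 253.79859658]
 [316.15005961 237.70352141]]
[[ 0.52631415 -0.37222197  0.05      ]]
```

View pics/w7c.png

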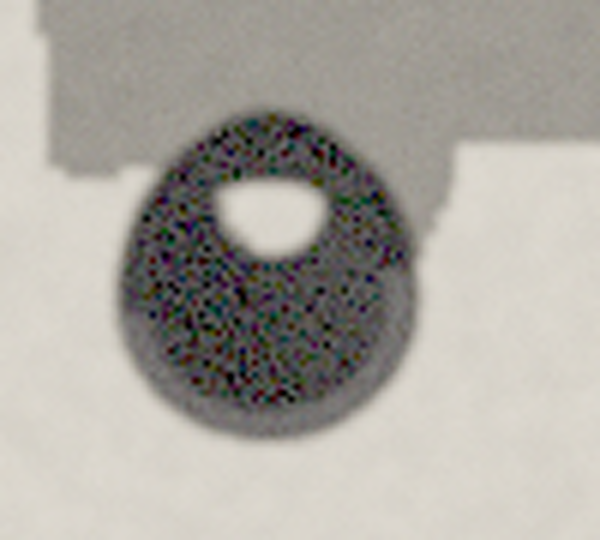

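drive_tool([
  [[3,-1.2,-0.25,0,0,0,-0.5],[4,0,0,0,0,0,-0.5],[3,0,0,0,0,0,-0.5],[0.85,0,0,0,0,0,-0.5],[0,0,0,0,0,0,-0.5]],
])

```text
time: 16.32
position: [0.5266, -0.3746, 0.0598]
tcp_rot: [[0.002, -0.001, 1.0], [-0.001, 1.0, 0.001], [-1.0, -0.001, 0.002]]
force: [-0.4, -0.3, 0.6]
width: 0.0705
```

```bash

python3 look.py wrist:w8; python3 g.py w8 220 190 200 150 4
```

```text
16.375 [ 0.5269 -0.3751  0.0606] [ 0.   0.1 -0.5] 0.0706
[[0.003, -0.001, 1.0], [-0.0023, 1.0, 0.001], [-1.0, -0.0023, 0.003]]
```

View pics/w8c.png

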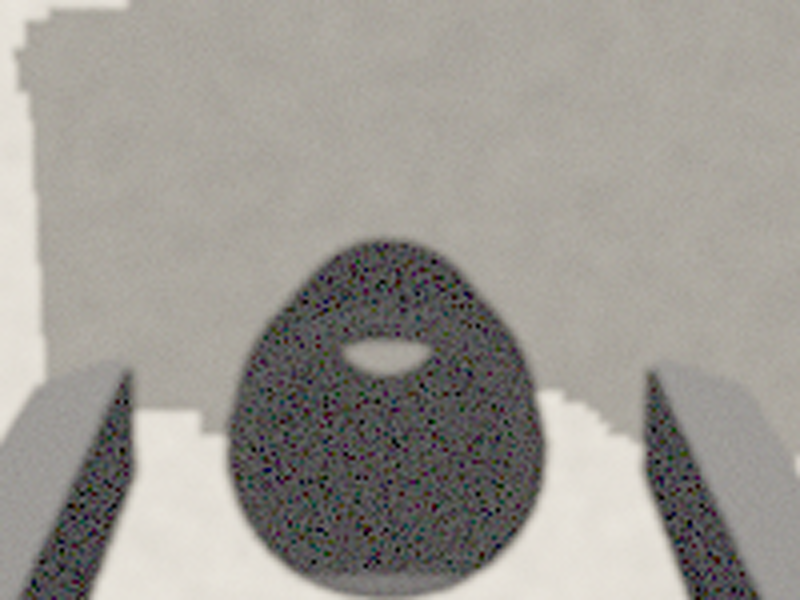

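drive_tool([
  [[0,0,0,0,0,0,0.5],[0,0,0,0,0,0,0.5],[0,0,0,0,0,0,0.5],[0,0,0,0,0,0,0.5]],
], squeeze=8)

```text
time: 16.88
position: [0.5258, -0.3752, 0.0587]
tcp_rot: [[0.001, 0.0, 1.0], [-0.001, 1.0, -0.0], [-1.0, -0.001, 0.001]]
force: [1.3, 1.1, 3.2]
width: 0.0432
```

```bash

python3 look.py wrist:w9; python3 g.py w9 220 190 200 150 4
```

```text
16.925 [ 0.5258 -0.3752  0.0587] [-0.1 -0.3  2.1] 0.0432
[[0.0008, 0.0001, 1.0], [-0.0006, 1.0, -0.0001], [-1.0, -0.0006, 0.0008]]
```

View pics/w9c.png

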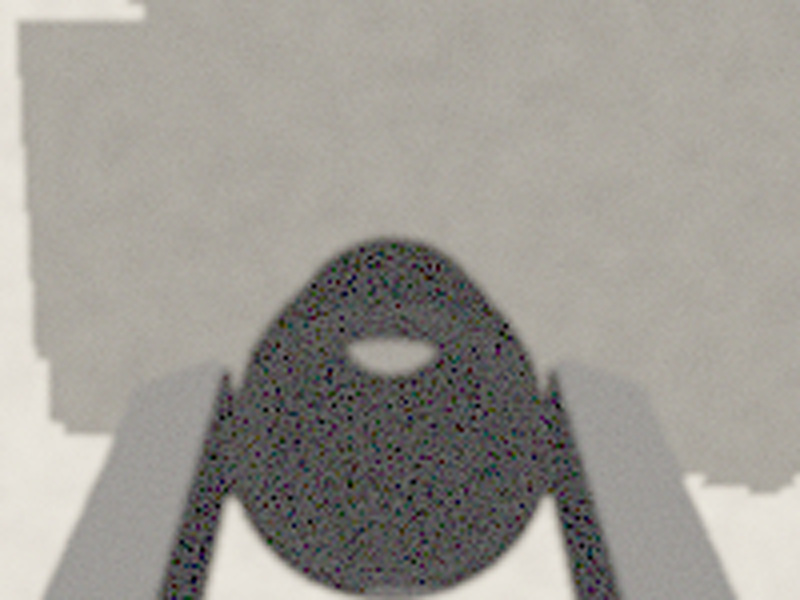

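```bash
python3 - <<'E'
from h import *
w=dict(np.load("pics/w9.npz"))
b=190+597/4-.5
for d in(-.004,-.002,0,.002,.004): print(d,proj(w,[[.5258,-.3752+d-.0215,.05]]), "hole ctr",proj(w,[[.5258,-.3752+d,0.0]]),b, "holebottom",proj(w,[[.5258,-.3752+d-.0105,0.0]]),190+375/4-.5)
E
```

```text
-0.004 [[316.60863683 345.19365627]] hole ctr [[316.616604   274.68694155]] 338.75 holebottom [[316.61691805 289.27588903]] 283.25
-0.002 [[316.60848828 341.99250782]] hole ctr [[316.61654902 271.86351376]] 338.75 holebottom [[316.61685504 286.5271374 ]] 283.25
0 [[316.60834136 338.7697342 ]] hole ctr [[316.61649565 269.02567899]] 338.75 holebottom [[316.6167935  283.76428747]] 283.25
0.002 [[316.6081961  335.52519808]] hole ctr [[316.61644391 266.17337967]] 338.75 holebottom [[316.61673347 280.98727971]] 283.25
0.004 [[316.60805255 332.25876215]] hole ctr [[316.61639383 263.30655864]] 338.75 holebottom [[316.61667496 278.1960549 ]] 283.25
```

```bash
python3 - <<'E'
from h import *
w=dict(np.load("pics/w6.npz"))
b=190+554/4-.5; x=220+383/4-.5
print(x,b,onz(w,[(x,b)],.182)+[[0,.027,0]])
w=dict(np.load("pics/w5.npz"))
b=190+539/4-.5
print(onz(w,[(220+411/4-.5,300)],.155)) # lip y
E
```

```text
315.25 328.0 [[0.5642848  0.18675304 0.182     ]]
[[0.58668929 0.18547971 0.155     ]]
```

drive_tool([
  [[-3,0,0,0,0,0,0.5],[-6,0,0,0,0,0,0.5],[-6,4,0,0,0,0,0.5],[-6,5,0,0,0,0,0.5],[0,5,0.6,0,0,0,0.5],[0,5,0.6,0,0,0,0.5],[0,5,0.6,0,0,0,0.5],[0,5,0.5,0,0,0,0.5]],
])

```text
time: 17.92
position: [0.5484, -0.0986, 0.2479]
tcp_rot: [[-0.0, 0.0, 1.0], [0.0, 1.0, -0.0], [-1.0, 0.0, -0.0]]
force: [-0.1, 0.3, -0.7]
width: 0.0428
```

drive_tool([
  [[0,5,0.5,0,0,0,0.5],[0,5,0.5,0,0,0,0.5],[0,5,0.5,0,0,0,0.5],[0,5,0,0,0,0,0.5],[0,4.5,0,0,0,0,0.5],[0,2.6,0,0,0,0,0.5],[0,0,0,0,0,0,0.5],[0,0,0,0,0,0,0.5]],
])

```text
time: 18.92
position: [0.5635, 0.1699, 0.248]
tcp_rot: [[-0.0, 0.001, 1.0], [-0.001, 1.0, -0.001], [-1.0, -0.001, -0.0]]
force: [0.6, 0.2, -1.0]
width: 0.0432
```

```bash

python3 look.py wrist:w10 scene:s10; python3 g.py w10 220 150 200 190 3;  python3 g.py s10 360 100 90 120 5
```

```text
19.025 [0.5637 0.1694 0.2482] [ 0.3 -0.3 -0.6] 0.0434
[[-0.0, 0.0018, 1.0], [-0.0004, 1.0, -0.0018], [-1.0, -0.0004, -0.0]]
```

View pics/w10c.png

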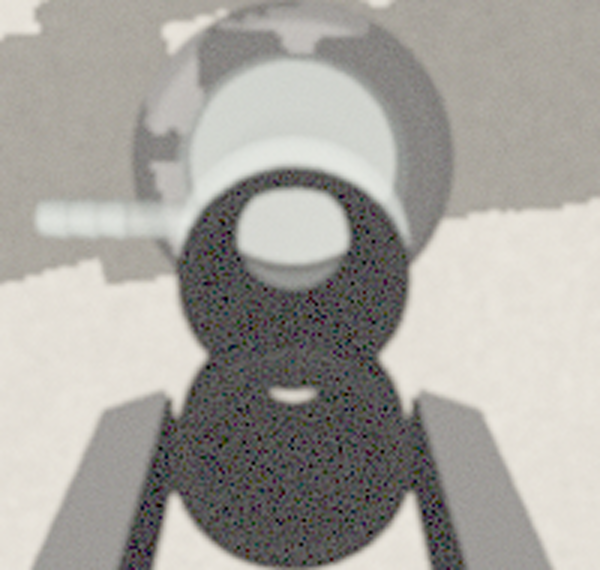

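View pics/s10c.png

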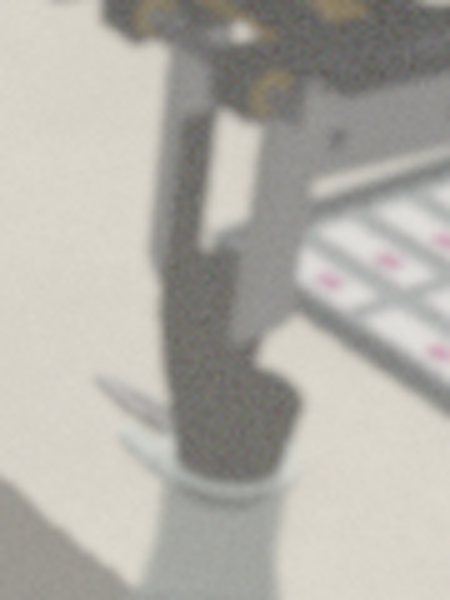

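```bash
python3 - <<'E'
from h import *
w=dict(np.load("pics/w10.npz"))
x=220+294/3-.5
print(onz(w,[(x,150+250/3-.5)],.182))
# rim +y side hole of bottom: bore bottom z .14, x
h=(220+293/3-.5,150+240/3-.5); print(onz(w,[h],.140))
# lip of flask z .155
print(onz(w,[(220+295/3-.5,150+135/3-.5)],.155))
E
```

```text
[[0.56403467 0.19264188 0.182     ]]
[[0.56381861 0.18432567 0.14      ]]
[[0.56429623 0.2140038  0.155     ]]
```

drive_tool([
  [[0,1.65,0.03,0,0,0,0.5],[0,0,0,0,0,0,0.5],[1,0,0,0,0,0,0.5],[1,0,0,0,0,0,0.5],[0.8,0,0,0,0,0,0.5],[0,0,0,0,0,0,0.5]],
])

```text
time: 19.77
position: [0.5633, 0.187, 0.2187]
tcp_rot: [[-0.003, 0.0, 1.0], [-0.001, 1.0, -0.0], [-1.0, -0.001, -0.003]]
force: [0.1, -0.0, 0.1]
width: 0.0435
```

drive_tool([
  [[0.3,0,0,0,0,0,0.5],[0.1,0,0,0,0,0,0.5]],
])

```text
time: 20.02
position: [0.5639, 0.1872, 0.2164]
tcp_rot: [[0.0, 0.0, 1.0], [-0.0, 1.0, -0.0], [-1.0, -0.0, 0.0]]
force: [0.2, 0.4, -0.0]
width: 0.0429
```

drive_tool([
  [[0.1,0,0,0,0,0,0.5],[0.1,0,0,0,0,0,0.5]],
])

```text
time: 20.27
position: [0.5639, 0.187, 0.2146]
tcp_rot: [[0.0, 0.0, 1.0], [-0.0, 1.0, -0.0], [-1.0, -0.0, 0.0]]
force: [-0.8, -0.9, 0.5]
width: 0.0431
```

drive_tool([
  [[0.1,0,0,0,0,0,0.5],[0.1,0,0,0,0,0,0.5]],
])

```text
time: 20.52
position: [0.5639, 0.1868, 0.2126]
tcp_rot: [[0.0, 0.0, 1.0], [-0.001, 1.0, -0.0], [-1.0, -0.001, 0.0]]
force: [-1.3, -3.5, 3.2]
width: 0.0434
```

drive_tool([
  [[0.1,0,0,0,0,0,0.5],[0.1,0,0,0,0,0,0.5]],
])

```text
time: 20.78
position: [0.5638, 0.1866, 0.2111]
tcp_rot: [[0.001, 0.0, 1.0], [-0.001, 1.0, -0.0], [-1.0, -0.001, 0.001]]
force: [-1.9, -4.0, 6.3]
width: 0.0433
```

drive_tool([
  [[0.05,0,0,0,0,0,0.5],[0.05,0,0,0,0,0,0.5]],
])

```text
time: 21.02
position: [0.5638, 0.1868, 0.2107]
tcp_rot: [[0.001, 0.0, 1.0], [-0.0, 1.0, -0.0], [-1.0, -0.0, 0.001]]
force: [-3.0, -4.6, 6.2]
width: 0.0434
```

drive_tool([
  [[-0.1,-0.1,-0.05,0,0,0,0.5],[0,-0.05,0,0,0,0,0.5],[0,0,0,0,0,0,0.5]],
])

```text
time: 21.4
position: [0.5636, 0.1864, 0.2105]
tcp_rot: [[0.001, -0.0, 1.0], [0.001, 1.0, 0.0], [-1.0, 0.001, 0.001]]
force: [-0.4, -0.1, 4.0]
width: 0.0433
```

drive_tool([
  [[0,0,0,0,0,0,0.0],[0,0,0,0,0,0,-0.2],[-1,0,0,0,0,0,-0.2],[-3,0,0,0,0,0,-0.2],[0,0,0,0,0,0,-0.2]],
])

```text
time: 22.02
position: [0.5647, 0.1861, 0.2537]
tcp_rot: [[0.006, -0.0, 1.0], [0.002, 1.0, 0.0], [-1.0, 0.002, 0.006]]
force: [0.0, -0.5, 0.5]
width: 0.0565
```

```bash

python3 look.py wrist:w11 scene:s11; python3 g.py w11 220 150 200 190 3;  python3 g.py s11 360 100 90 120 5
```

```text
22.125 [0.5635 0.1858 0.2502] [ 0.3  0.1 -0.4] 0.0561
[[0.0007, -0.0, 1.0], [0.0003, 1.0, 0.0], [-1.0, 0.0003, 0.0007]]
```

View pics/w11c.png

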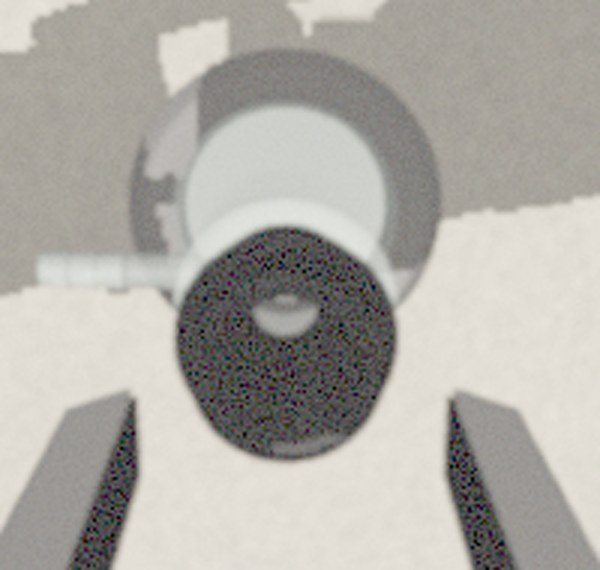

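View pics/s11c.png

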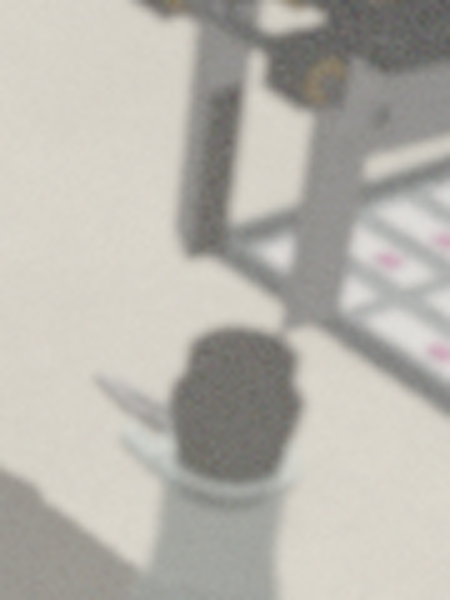

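drive_tool([
  [[0,-3.5,0.5,0,0,0,-0.2],[0,-5,1.0,0,0,0,-0.2],[0,-5.5,1.2,0,0,0,-0.2],[2.5,-5.6,1.2,0,0,0,-0.2],[3,-3,1.0,0,0,0,-0.2],[3,-2,0,0,0,0,-0.2],[0,0,0,0,0,0,-0.2],[0,0,0,0,0,0,-0.2]],
])

```text
time: 23.12
position: [0.6125, -0.0595, 0.1656]
tcp_rot: [[0.0, -0.0, 1.0], [0.001, 1.0, 0.0], [-1.0, 0.001, 0.0]]
force: [0.2, -0.8, 0.7]
width: 0.0563
```

```bash

python3 look.py wrist:w12 scene:s12; python3 g.py w12 270 210 100 90 6; python3 g.py s12 360 140 90 90 6
```

```text
23.225 [ 0.6132 -0.0592  0.1671] [ 0.1 -0.1 -0.6] 0.0561
[[0.0032, -0.0014, 1.0], [-0.0001, 1.0, 0.0014], [-1.0, -0.0001, 0.0032]]
```

View pics/w12.png

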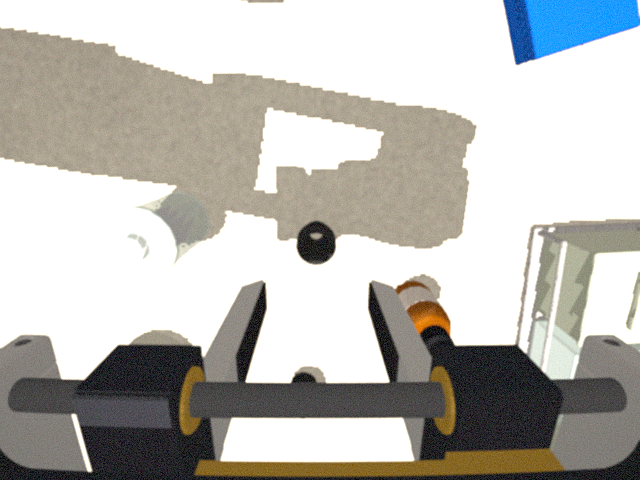

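View pics/w12c.png

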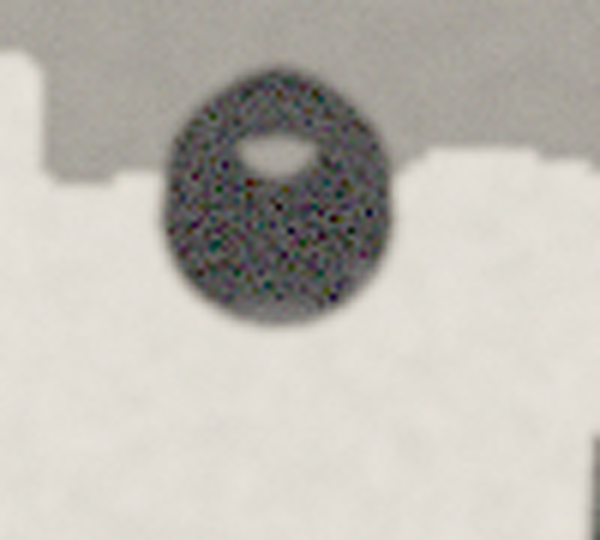

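View pics/s12c.png

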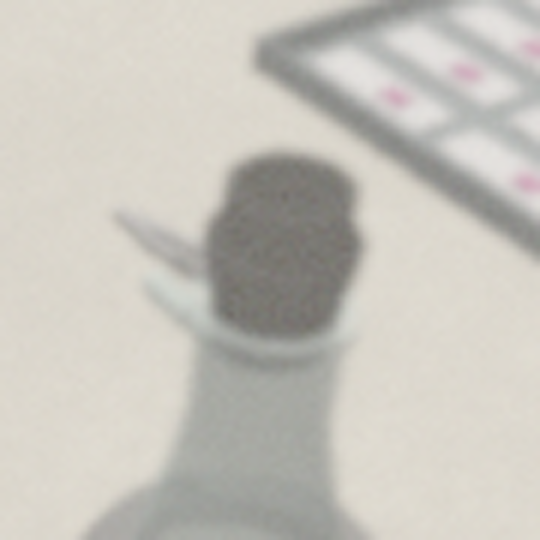

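```bash
python3 - <<'E'
from h import *
s=dict(np.load("pics/s12.npz"))
p=proj(s,[[.564,.186,z] for z in(.12,.155,.182,.2005)]);print((p-[360,140]+.5)*6)
w=dict(np.load("pics/w12.npz"))
x=270+278/6-.5; b=210+325/6-.5
print(onz(w,[(x,b)],.046)+[[0,.017,0]])
# M rim in w11: bottom
w=dict(np.load("pics/w11.npz"))
print("M",onz(w,[(220+285/3-.5,150+460/3-.5)],.2005)+[[0,.0215,0]])
E
```

```text
[[263.30707032 390.9938407 ]
 [276.01287941 305.56689076]
 [286.21238349 236.75667103]
 [293.41036007 188.06880095]]
[[ 0.61173671 -0.06042911  0.046     ]]
M [[0.56363063 0.18593715 0.2005    ]]
```

drive_tool([
  [[3,-0.1,-0.13,0,0,0,-0.2],[4,0,0,0,0,0,-0.2],[3,0,0,0,0,0,-0.2],[0.8,0,0,0,0,0,-0.2],[0,0,0,0,0,0,-0.2],[0,0,0,0,0,0,0.6],[0,0,0,0,0,0,0.6],[0,0,0,0,0,0,0.6]],
], squeeze=8)

```text
time: 24.22
position: [0.6118, -0.0614, 0.0584]
tcp_rot: [[0.002, 0.0, 1.0], [-0.0, 1.0, -0.0], [-1.0, -0.0, 0.002]]
force: [0.1, -0.5, 2.3]
width: 0.0329
```

drive_tool([
  [[0,0,0,0,0,0,0.6]],
])

```text
time: 24.35
position: [0.6118, -0.0614, 0.0584]
tcp_rot: [[0.002, 0.0, 1.0], [-0.0, 1.0, -0.0], [-1.0, -0.0, 0.002]]
force: [0.0, 0.7, 3.8]
width: 0.0334
```

```bash

python3 look.py wrist:w13; python3 g.py w13 220 190 200 150 4; python3 - <<'E'
from h import *
from station import robot
p=robot.state()['position']
w=dict(np.load("pics/w13.npz"))
for d in(-.002,0,.002): print(d,(proj(w,[[p[0],p[1]+d-.017,.046],[p[0],p[1]+d-.006,0]])-[220,190]+.5)*4)
E
```

```text
24.4 [ 0.6118 -0.0614  0.0584] [-0.6 -0.5  3.1] 0.0334
[[0.0021, 0.0001, 1.0], [-0.0002, 1.0, -0.0001], [-1.0, -0.0002, 0.0021]]
-0.002 [[388.45192819 566.55664368]
 [388.13703049 363.86051527]]
0 [[388.45179233 553.65354372]
 [388.1362581  352.66519844]]
0.002 [[388.45166586 540.66539518]
 [388.13549123 341.41259217]]
```

View pics/w13c.png

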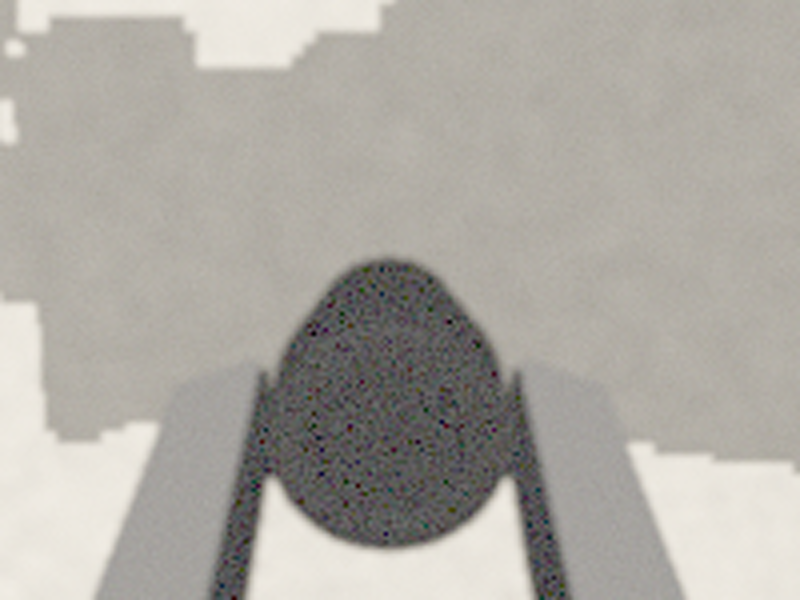

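drive_tool([
  [[-3,0,0,0,0,0,0.6],[-4,0,0,0,0,0,0.6],[-4,0,0,0,0,0,0.6],[-4,0,-0.5,0,0,0,0.6],[-4,2,-0.8,0,0,0,0.6],[-3,3,-1,0,0,0,0.6],[0,4,-1,0,0,0,0.6],[0,4,-1,0,0,0,0.6]],
])

```text
time: 25.4
position: [0.5677, 0.0696, 0.2774]
tcp_rot: [[0.0, 0.001, 1.0], [0.0, 1.0, -0.001], [-1.0, 0.0, 0.0]]
force: [0.3, 0.2, -0.9]
width: 0.0333
```

drive_tool([
  [[0,4,-0.5,0,0,0,0.6],[0,4,0,0,0,0,0.6],[0,2.5,0,0,0,0,0.6],[0,0,0,0,0,0,0.6],[0,0,0,0,0,0,0.6]],
])

```text
time: 26.02
position: [0.5631, 0.173, 0.2768]
tcp_rot: [[-0.001, 0.001, 1.0], [-0.001, 1.0, -0.001], [-1.0, -0.001, -0.001]]
force: [-0.3, -0.2, 0.6]
width: 0.0333
```

```bash

python3 look.py wrist:w14 ; python3 g.py w14 220 150 200 190 3
```

```text
26.075 [0.5631 0.1727 0.277 ] [ 0.6 -0.4 -0.2] 0.0335
[[-0.0004, 0.0012, 1.0], [-0.0006, 1.0, -0.0012], [-1.0, -0.0006, -0.0004]]
```

View pics/w14c.png

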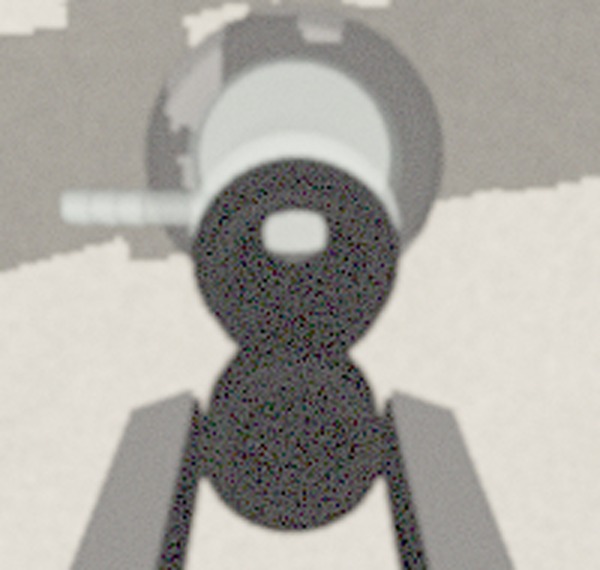

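```bash
python3 - <<'E'
from h import *
w=dict(np.load("pics/w14.npz"))
print(onz(w,[(220+295/3-.5,150+234/3-.5)],.15))
E
```

```text
[[0.56383747 0.18436891 0.15      ]]
```

drive_tool([
  [[0,1.25,0.06,0,0,0,0.6],[0,0,0,0,0,0,0.6],[1,0,0,0,0,0,0.6],[1,0,0,0,0,0,0.6],[1,0,0,0,0,0,0.6],[0.7,0,0,0,0,0,0.6],[0,0,0,0,0,0,0.6]],
])

```text
time: 26.95
position: [0.5633, 0.1861, 0.2392]
tcp_rot: [[-0.002, 0.0, 1.0], [-0.0, 1.0, -0.0], [-1.0, -0.0, -0.002]]
force: [-0.2, 1.2, -0.2]
width: 0.0331
```

drive_tool([
  [[0.15,0,0,0,0,0,0.6],[0.1,0,0,0,0,0,0.6]],
])

```text
time: 27.2
position: [0.5638, 0.1863, 0.2381]
tcp_rot: [[0.001, -0.0, 1.0], [0.0, 1.0, 0.0], [-1.0, 0.0, 0.001]]
force: [-0.6, 1.0, -0.5]
width: 0.0332
```

drive_tool([
  [[0.1,0,0,0,0,0,0.6],[0.1,0,0,0,0,0,0.6]],
])

```text
time: 27.45
position: [0.5637, 0.1863, 0.2358]
tcp_rot: [[0.0, -0.0, 1.0], [0.0, 1.0, 0.0], [-1.0, 0.0, 0.0]]
force: [0.1, 0.5, -0.8]
width: 0.0332
```

Shift y a bit (cone sits +1 mm in the hand), then continue.

drive_tool([
  [[0.05,-0.12,0,0,0,0,0.6],[0.1,0,0,0,0,0,0.6]],
])

```text
time: 27.7
position: [0.5638, 0.1851, 0.2344]
tcp_rot: [[0.001, 0.0, 1.0], [0.0, 1.0, -0.0], [-1.0, 0.0, 0.001]]
force: [-0.4, -0.7, -0.3]
width: 0.0332
```

drive_tool([
  [[0.1,0,0,0,0,0,0.6],[0.05,0,0,0,0,0,0.6]],
])

```text
time: 27.95
position: [0.5638, 0.1852, 0.2329]
tcp_rot: [[0.001, -0.0, 1.0], [0.001, 1.0, 0.0], [-1.0, 0.001, 0.001]]
force: [0.9, 0.3, 0.7]
width: 0.0334
```

drive_tool([
  [[0.1,0,0,0,0,0,0.6],[0.05,0,0,0,0,0,0.6]],
])

```text
time: 28.2
position: [0.564, 0.1853, 0.2318]
tcp_rot: [[0.001, -0.0, 1.0], [0.001, 1.0, 0.0], [-1.0, 0.001, 0.001]]
force: [0.2, 0.8, 2.4]
width: 0.0331
```

drive_tool([
  [[0.05,0,0,0,0,0,0.6],[0.03,0,0,0,0,0,0.6]],
])

```text
time: 28.45
position: [0.564, 0.1853, 0.2315]
tcp_rot: [[0.002, -0.0, 1.0], [0.001, 1.0, 0.0], [-1.0, 0.001, 0.002]]
force: [1.1, 2.0, 5.7]
width: 0.0337
```

drive_tool([
  [[0.03,0,0,0,0,0,0.6],[0,0,0,0,0,0,0.6]],
])

```text
time: 28.7
position: [0.564, 0.1854, 0.2314]
tcp_rot: [[0.002, -0.0, 1.0], [0.001, 1.0, 0.0], [-1.0, 0.001, 0.002]]
force: [0.7, 2.0, 5.0]
width: 0.033
```

Seated at ~5 N. Release, retreat and inspect.

drive_tool([
  [[0,0,0,0,0,0,0.2],[0,0,0,0,0,0,0],[-1,0,0,0,0,0,0],[-3,0,0,0,0,0,0],[-3,0,0,0,0,0,0],[0,0,0,0,0,0,0]],
])

```text
time: 29.45
position: [0.5647, 0.1852, 0.3037]
tcp_rot: [[0.006, 0.0, 1.0], [0.001, 1.0, -0.0], [-1.0, 0.001, 0.006]]
force: [-0.4, -0.3, -0.1]
width: 0.047
```

```bash

python3 look.py wrist:w15 scene:s15; python3 g.py w15 220 150 200 190 3;python3 g.py s15 360 120 90 110 5.4; python3 - <<'E'
from h import *
s=dict(np.load("pics/s15.npz"))
p=proj(s,[[.564,.186,z] for z in(.12,.155,.182,.2005,.2185)]);print((p-[360,120]+.5)*5.4)
w=dict(np.load("pics/w15.npz"))
p=proj(w,[[.564,.186,z] for z in(.155,.182,.2005,.2185,.173)]);print((p-[220,150]+.5)*3)
E
```

```text
29.55 [0.5636 0.185  0.2996] [-0.4 -0.4 -0.5] 0.047
[[-0.0004, 0.0001, 1.0], [-0.0001, 1.0, -0.0001], [-1.0, -0.0001, -0.0004]]
[[236.97636329 459.89445663]
 [248.41159147 383.01020169]
 [257.59114514 321.08100393]
 [264.06932406 277.26192085]
 [270.52494607 233.50008029]]
[[286.27827481 251.87311517]
 [286.35952926 276.5567378 ]
 [286.42432298 296.1739915 ]
 [286.49621378 317.8722348 ]
 [286.33084683 267.85408621]]
```

View pics/w15c.png

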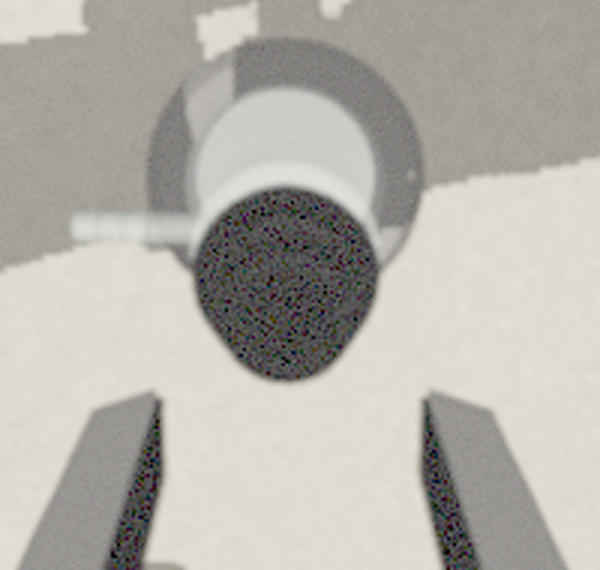

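View pics/s15c.png

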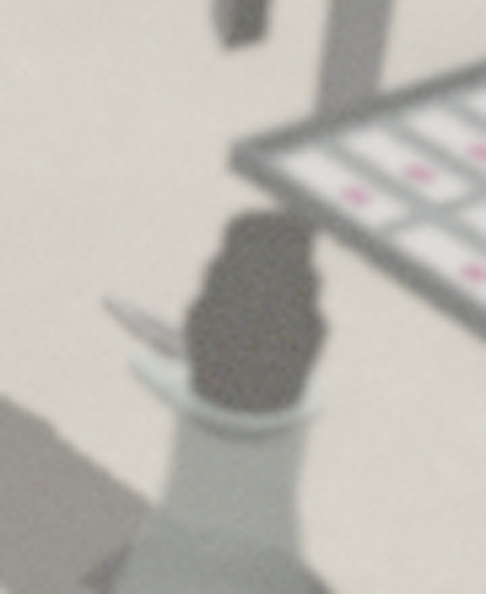

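drive_tool([
  [[0,0,0,-0.1745,0,0,0],[0,0,0,-0.1745,0,0,0],[0,0,0,-0.1745,0,0,0],[0,0,0,-0.1745,0,0,0],[0,0,0,-0.1745,0,0,0],[0,0,0,-0.1745,0,0,0],[0,0,0,-0.1745,0,0,0],[0,0,0,-0.1745,0,0,0]],
])

```text
time: 30.55
position: [0.563, 0.1849, 0.2975]
tcp_rot: [[-0.004, -0.986, 0.168], [-0.001, 0.168, 0.986], [-1.0, 0.004, -0.002]]
force: [1.1, -0.7, -0.2]
width: 0.0472
```

drive_tool([
  [[2,0,0,-0.1745,0,0,0],[0,0,0,0,0,0,0],[0,0,0,0,0,0,0]],
])

```text
time: 30.92
position: [0.5634, 0.185, 0.2793]
tcp_rot: [[-0.002, -1.0, 0.003], [-0.0, 0.003, 1.0], [-1.0, 0.002, -0.0]]
force: [-0.6, 0.6, 0.6]
width: 0.0474
```

```bash

python3 look.py wrist:w16 top:t16 scene:s16; python3 g.py w16 265 195 100 100 6;python3 g.py t16 205 205 60 65 9
```

```text
31.075 [0.5639 0.1851 0.2807] [ 0.4  0.4 -0.1] 0.0469
[[0.001, -1.0, 0.0015], [0.0003, 0.0015, 1.0], [-1.0, -0.001, 0.0003]]
```

View pics/w16c.png

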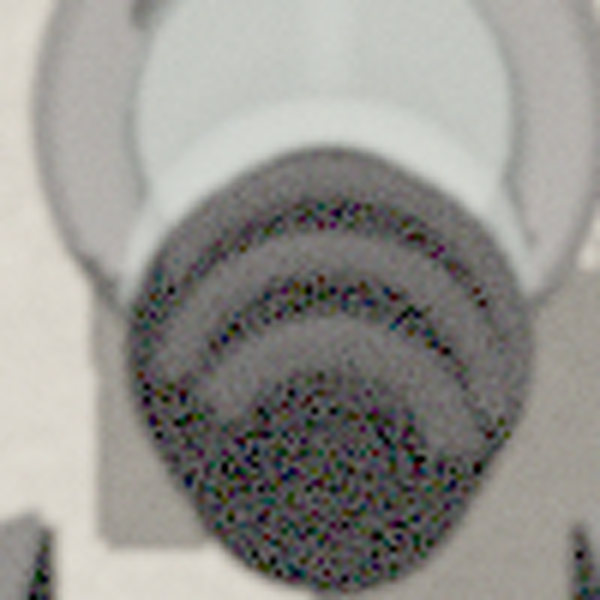

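View pics/t16.png

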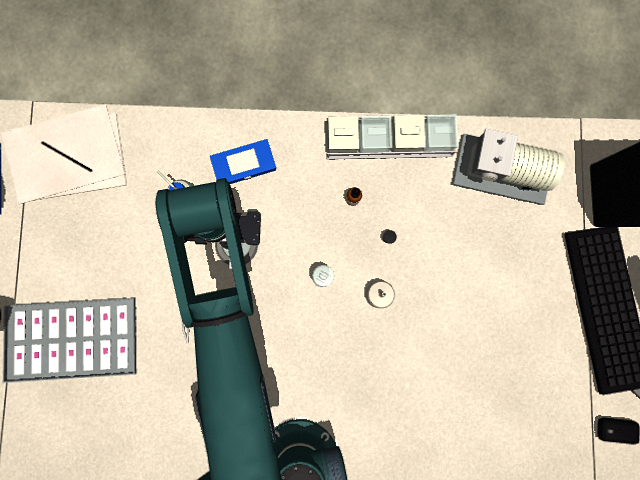

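```bash
python3 - <<'E'
from h import *
w=dict(np.load("pics/w16.npz"))
cx,cy=.5638,.186
th=np.linspace(0,2*np.pi,73)
import cv2
c=dict(w);c['color']=(255*(c['color']/255.)**0.4).astype(np.uint8)
P=[]
for z,r in((.182,.027),(.2003,.0215),(.2190,.017),(.219,.011)):
    q=proj(w,np.c_[cx+r*np.cos(th),cy+r*np.sin(th),0*th+z]);P+=list(q)
    print(z,(q.min(0)-[265,195]+.5)*6,(q.max(0)-[265,195]+.5)*6)
crop(c,265,195,100,100,6,"pics/w16o.png",pts=P,gain=1.2)
E
```

```text
0.182 [123.36243897 148.83468276] [545.84200156 551.24389969]
0.2003 [155.85944911 228.58432537] [515.87049679 569.08312871]
0.219 [184.05350916 311.80631954] [490.65023745 599.36367162]
0.219 [238.14423243 364.34109883] [436.55911491 550.38254939]
```

View pics/w16o.png

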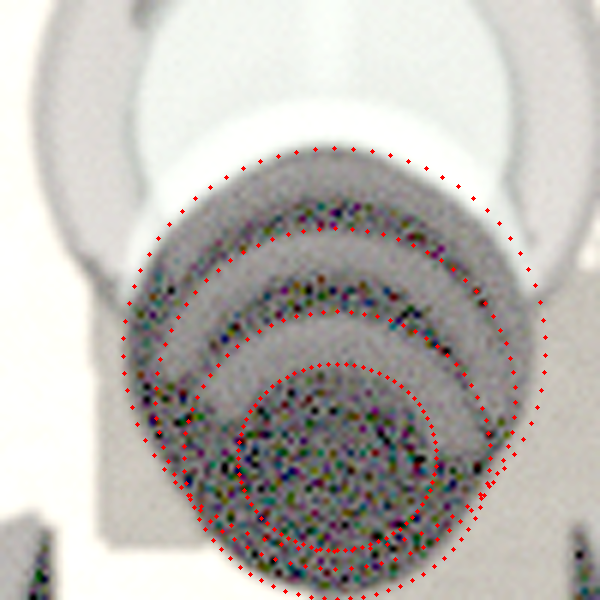

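drive_tool([
  [[-3,0,0,0,0,0,0],[-3,4,-3,0,0,0,0],[-1,5,-4,0,0,0,0],[0,5,-4,0,0,0,0],[0,4,-3,0,0,0,0],[0,0,0,0,0,0,0],[0,0,0,0,0,0,0]],
])

```text
time: 31.95
position: [0.3871, 0.0477, 0.3503]
tcp_rot: [[0.002, -1.0, 0.001], [0.0, 0.001, 1.0], [-1.0, -0.002, 0.0]]
force: [0.3, 0.1, -0.9]
width: 0.0468
```

```bash

python3 look.py top:t17 scene:s17; python3 g.py s17 360 140 90 110 5.4; python3 - <<'E'
from h import *
a=np.load("pics/scene0.npz")['color'].astype(int);b=np.load("pics/s17.npz")['color'].astype(int)
d=(abs(a-b).max(2)>40).astype(np.uint8);k,l,s,c=cv2.connectedComponentsWithStats(d)
print([x.tolist() for x in s[1:] if x[4]>25])
E
```

```text
32.05 [0.3874 0.048  0.3496] [ 0.6 -0.9  0.1] 0.0469
[[-0.0003, -1.0, -0.0003], [0.0004, -0.0003, 1.0], [-1.0, 0.0003, 0.0004]]
[[204, 0, 50, 58, 2516], [254, 0, 94, 51, 3185], [418, 0, 53, 38, 968], [399, 19, 23, 9, 150], [443, 63, 7, 13, 72], [226, 64, 29, 13, 199], [256, 74, 10, 8, 47], [248, 83, 59, 37, 1537], [185, 106, 18, 25, 270], [251, 122, 36, 15, 368], [291, 125, 32, 21, 392], [411, 140, 62, 23, 923], [301, 142, 109, 22, 1816], [397, 162, 23, 13, 193], [268, 164, 115, 99, 4455], [217, 166, 42, 12, 289], [206, 168, 10, 6, 27], [296, 279, 22, 31, 495], [113, 301, 36, 39, 900]]
```

View pics/s17.png

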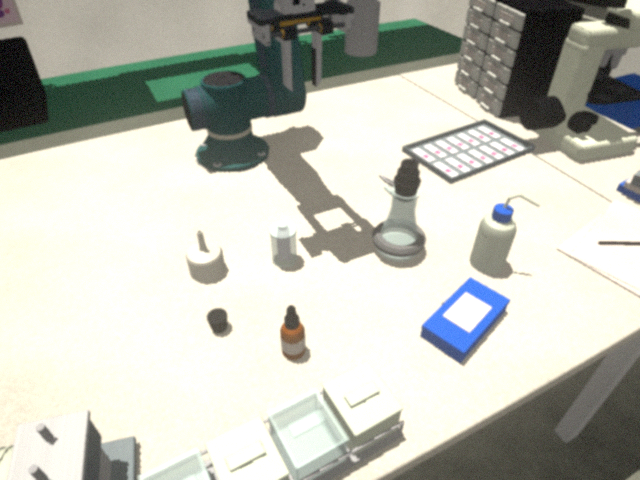

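View pics/s17c.png

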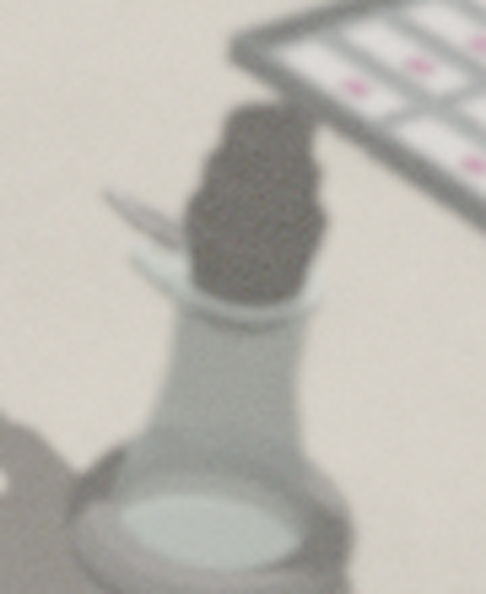

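The three-cone stack stands upright at about (405,180). The only changes from the first scene image are the arm, its shadow, and the vacated spots of the two cones.

```bash
python3 -c "
from station import robot
print(robot.hand_in())"
```

```text
the job is handed in; nothing more can be done
None
```

The job is handed in at about 32 s of the 72 s: the large cone is level, the medium cone is nested in it, and the small cone is nested in the medium one. No verdict came back.

- **Large cone:** I levelled it with the spread fingertips, first along x, then along y, then along x again. It stopped firmly at a fingertip height of about 0.182 m. The push forces were mostly 6–9 N, peaking near 14 N at the stop, which is below the 18 N wedging limit.
- **Medium cone:** It was seated with up to about 6 N, plus a side force of 4–5 N that I relieved by shifting about 1.5 mm before release. By the tool readings its origin is about 150 mm above the bench.
- **Small cone:** It was seated with about 5–6 N, with its origin about 22 mm above the medium one's.
- **Level and centring:** In the last close wrist view both rims matched level circles on the flask axis to about 1 mm. This was judged by eye, not fitted. I have no direct tilt reading for either cone.
- **A disagreement:** In that same view the large cone's rim looked slightly smaller and about 1–2 mm off its predicted circle. It may sit a few mm lower than the tool readings say. The medium and small cones did not show this.
- **Bystanders:** The last scene picture, compared with the first, shows none of them moved. The robot was clear of everything when I handed in.

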